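# Set a phone to the scribed line on the bonding plate and weight it down

## Robot

A 6-joint arm with a two-finger parallel gripper is mounted at the origin on the work surface. World frame = base frame: x ahead of the robot, y to its left, z up, the work surface at z = 0. Lengths are in m, angles in rad, forces in N, time in s.
With the tool pointing down it reaches from about 0.325 to 0.9 m from the base axis. Payload 3.5 kg.
Tool frame: the origin (TCP) lies at the very end of the fingers, on their centre line; the grasp point (between the pads) lies 19 mm behind it (robot.grip_depth is the distance from the TCP to the grasp point, in m); z points along the fingers, y is the direction in which the jaws open and shut (so a half turn about z gives the same grasp; the last joint's range is limited). The gripper opens to 85 mm and grips with 20 to 120 N. Pads are 22 mm wide; open, the fingers measure 114 mm over their backs; the gripper's body (76 mm by 85 mm) begins 54 mm behind the grasp point. The pads swing forward as they close: fully open they stand 13 mm farther back than shut.
Start: joints at [1.236, 0.276, -0.026, 1.268, 0, 1.467], TCP at [0.144, 0.608, 0.231] pointing down, gripper open.
Joint ranges: [-3.12, 3.12], [-0.85, 1.88], [-1.08, 1.24], [-1.95, 2.15], [-1.57, 1.53], [-3.14, 3.14]. Speed limits (rad/s): [2.57, 2.57, 3.14, 3.14, 3.14, 3.14].

## Interface

Orientations are given as a 3x3 rotation matrix whose columns are the frame's x, y, z axes.
In Python, from workcell import observe, viewer, robot gives the robot as it stands. The module is installed in compiled form; this text tells all that it offers.
- The arm moves only by the tool arm_command, never from a script. Its argument "series" is a list of rows, each an object of numbers: "claw": the opening in per cent of the stroke, from 0 (shut) to 100 (fully open); "tx", "ty", "tz": the shift along the tool's x, y, z in m; "ax", "ay", "az": the turn, a rotation vector about the tool's x, y, z in rad. In form: [{"claw": .., "tx": .., "ty": .., "tz": .., "ax": .., "ay": .., "az": ..}, ...]. A call has exactly 5 rows; each row is the pose to reach, as a shift and turn from the pose commanded when the call began, along the tool's axes at that moment; what a row does not reach only later rows make up. A row lasts 1/12 s, in which the tool goes at most 41.7 mm and 7.16 degrees, less where a joint would pass 70% of its speed; a pose out of reach is approached as far as the arm can. A call with a gripper value outside its range is refused whole. The fingers move at their own pace and stop on an object; the grip force is fixed at half the most. Time passes only in rows, so rows that repeat a pose let the fingers close, or fill a call up. It gives the time, the measured TCP pose, the force and the opening at its end, in the units of the state.
- observe(): the state, without advancing time (a new reading comes with each control period).
- viewer.capture(name): name is "scene" or "top" or "wrist"; returns (picture, depth): 400x640x3 uint8, red, green, blue; 400x640 float32, m along the optical axis (not along the pixel's ray), 0 where there is no reading.
- viewer.camera_params(name): a dict with "K" (3x3 intrinsics, pixels), "T" (4x4, takes a point from camera to world coordinates). Camera axes: x right, y down, z forward; pixel columns grow to the right and rows downward; lengths in m; the calibration is good to about 2 mm. A picture is of the moment at which its call begins: read the wrist's pose just before it. camera_params takes no time and is no camera call; for the wrist camera it gives the pose at the moment of the call.
- robot.hand_in(): hands the job in, once; it reports no verdict.
The state is a dict: "clock": time; "q": joint angles; "dq": joint speeds; "joint_torque": joint torques, N m; "position": TCP position; "tcp_rot": TCP orientation; "ft_force": force on the tool from outside, world axes, zero at the start; "ft_torque": the same for the moment, N m; "grip_width": finger opening in m.
Only numpy, scipy, OpenCV 4.12 (cv2) and the standard library are available. Lean on these libraries where they do the work, as an engineer would, in place of code of your own. Each camera call takes 0.05 s, during which the arm holds its last target.

## Task

The phone lying askew on the aluminium bonding plate has fresh glue under its glass: with light pressure slide it, without lifting it, until its long side is pressed flush against the plate's raised fence; then, still keeping it pressed lightly against the fence, slide it along until its leading short edge meets the scribed line across the plate, and stop there without overrunning it. Then gently set the steel hold-down weight on the middle of the phone's glass and let go, leaving the phone flush and on the line and the other things on the bench alone.

Things in the scene. Friction and masses are not known exactly. Their poses are not given: they have to be found in the camera images.
- plate: Bonding plate, bright aluminium, 170 x 340 x 12 mm, fixed level on levelling feet, its underside 3 to 8 mm above the bench; place, height and yaw vary. Origin: centre of its underside (top face 12 mm above it). x: across, from the open side near the robot to the fence; y: along the fence, towards the scribed line. Smooth: friction of the phone on plate and fence is about 0.16 (may be 0.1 to 0.24).
- fence: Raised steel fence fixed on the plate's far side: a straight bar 340 mm long, 12 mm wide, 6 mm high above the plate's top face, lower than the phone. Origin: middle of the foot of the face that looks to the open side (65 mm from the plate's centre, on its top face); same axes as the plate. Pressing the phone lightly against it means 3 to 6 N.
- line (a point): Point on the scribed line: a dark straight line 1.2 mm wide, level with the plate's top face, square to the fence, across the whole plate and over the fence, 110 mm along +y from the plate's centre. This point lies where the middle of the phone's leading edge must come, 36 mm from the fence. Same axes as the plate. Nothing stops the phone at the line.
- phone: The phone to set: black, 72 mm wide (x), 150 mm long (y), 9 mm thick, corner radius 9 mm, 0.18 kg, flat on the plate, glass up (it gives 0.5 mm at 10 N). Origin: centre of its underside. Starts 15-40 mm short of the fence and 40-110 mm of the line, up to 0.15 rad askew; its +x long side faces the fence, its +y short edge the line. Bears at most 25 N from fingers or weight, 8 N from the fence.
- lead_edge (a point): Middle of the phone's leading (+y) short edge, at its underside; it must come to the line.
- fence_side (a point): Middle of the phone's long (+x) side, at its underside; it must come to the fence. Fingertips rub on the glass with over three times the friction of the plate: pressed on its middle with some 10 N they drag the phone along, and slip on it if the fence holds it too hard.
- weight: Steel hold-down weight, about 0.33 kg, rubber-soled block 42 x 62 x 18 mm with an upright round knob of 16 mm diameter standing from 18 to 48 mm height. Stands on the bench on the left or right of the plate. Origin: centre of its underside, z up.
- bottle: Bystander: white plastic bottle, 44 mm diameter, 85 mm tall, upright on the bench, on the other side of the plate from the weight. Origin: centre of its underside.
- bin: Bystander: black open parts bin, 100 x 130 x 45 mm, far left of the plate. Origin: centre of its underside.
- driver: Bystander: small screwdriver, 150 mm long, lying to the far right of the plate.
- spare_phone: Bystander: another phone of the same kind lying on the bench beyond the plate. Origin: centre of its underside.
There are look-alikes about, which are no part of the job. What is shaped like the phone but red or turquoise is not meant.

How it is judged:
On the way, in this order (a step that is already met when the one before it is completed fails the run):
1. the phone is pressed with more than 2 N against the fence, its long side flush with it (within 1.5 mm and 0.02 rad), for 0.4 s (contact force between phone and fence above 2 N and x of fence_side in the frame of fence above -0.0015 m and angle between the y axis of phone and the y axis of plate, either way round below 0.02 rad), for 0.4 s.
2. the phone's leading edge is on the line (within 2 mm) while the phone is still pressed flush against the fence (more than 2 N), for 0.3 s (all of step 1 and y of lead_edge in the frame of line between -0.002 and 0.002 m), for 0.3 s.
At the end, for the whole second after the job is handed in: The phone lies flat on the plate, its leading edge within 2 mm of the scribed line, its long side flush with the fence (within 1.5 mm at the middle and 0.02 rad); the weight stands upright on its glass within 15 mm of the phone's centre; both are released and at rest (y of lead_edge in the frame of line between -0.002 and 0.002 m and x of fence_side in the frame of fence above -0.0015 m and angle between the y axis of phone and the y axis of plate, either way round below 0.02 rad and z of phone in the frame of plate below 0.014 m and horizontal distance between weight and phone below 0.015 m and angle between weight's own z axis and vertical below 0.05 rad and z of weight in the frame of phone between 0.007 and 0.011 m and linear speed of each of weight, phone below 0.01 m/s); the robot touches nothing.
It fails at once if the phone is forced against the fence with more than 8 N (contact force between phone and fence above 8 N).
It fails at once if the fingers or the weight press or strike the phone with more than 25 N (contact force between any of the fingers, weight and phone above 25 N).
It fails at once if the leading edge overruns the line by more than 4 mm (y of lead_edge in the frame of line above 0.004 m).
It fails at once if the phone is lifted more than 8 mm off the plate (z of phone in the frame of plate above 0.02 m).
It fails at once if the bottle, bin, screwdriver or spare phone is moved by more than 15 mm (distance of any of bottle, bin, driver, spare_phone from where it was at the start of the episode above 0.015 m).
It also fails if it takes over 72 s, if anything falls off the work surface, if the arm or the gripper's body presses on something with over 40 N, if the wrist force passes 120 N, or if a joint passes its speed limit or range.

## Working session

There is one attempt and no reset: what is moved stays moved. The work goes in short steps, Python scripts to look and compute and a tool call to move; the robot and the scene stay as the last step left them, time stands still between calls to the robot, and variables do not carry over. Pictures are saved under pics/ and viewed, and the job is handed in when it is done.

Besides the shell and the picture viewer there is one more tool, called after "Emit:" as name(argument=value, ...) on one line, values as JSON. arm_command: Moves the arm, as the interface text tells. Its arguments: {"type":"object","properties":{"series":{"type":"array"}},"required":["series"]}

```bash
mkdir -p pics; python3 - <<'E'
from workcell import observe, viewer, robot
import cv2, numpy as np
s=observe()
for k,v in s.items(): print(k,np.round(v,4).tolist())
for n in ["scene","top"]:
    p,d=viewer.capture(n); c=viewer.camera_params(n)
    print(n,np.round(c["K"],2).tolist(),np.round(c["T"],4).tolist())
    cv2.imwrite(f"pics/{n}0.png",p[:,:,::-1]); np.save(f"{n}0.npy",d); np.savez(f"{n}0.npz",p=p,d=d,K=c["K"],T=c["T"])
E
```

```text
clock 0.0
q [1.2356, 0.2771, -0.0279, 1.268, 0.0, 1.4674]
dq [-0.0003, -0.0018, 0.0009, -0.0, 0.0002, 0.0016]
joint_torque [0.0006, -44.5505, 29.5206, 0.0164, -0.0001, -0.0]
position [0.1433, 0.6075, 0.2301]
tcp_rot [[-0.9733, 0.2297, -0.0007], [0.2297, 0.9733, -0.0021], [0.0002, -0.0022, -1.0]]
ft_force [0.172, 0.3361, 0.8588]
ft_torque [0.0153, -0.0023, -0.0516]
grip_width 0.0852
scene [[362.86, 0.0, 315.5], [0.0, 362.86, 200.87], [0.0, 0.0, 1.0]] [[0.1625, 0.5512, -0.8184, 1.3368], [0.9865, -0.0727, 0.1469, -0.1252], [0.0214, -0.8312, -0.5556, 0.5909], [0.0, 0.0, 0.0, 1.0]]
top [[453.04, 0.0, 311.5], [0.0, 453.04, 191.35], [0.0, 0.0, 1.0]] [[-0.0219, -0.9885, 0.1494, 0.3513], [-0.9997, 0.0225, 0.0026, 0.0115], [-0.006, -0.1493, -0.9888, 1.3268], [0.0, 0.0, 0.0, 1.0]]
```

View pics/top0.png

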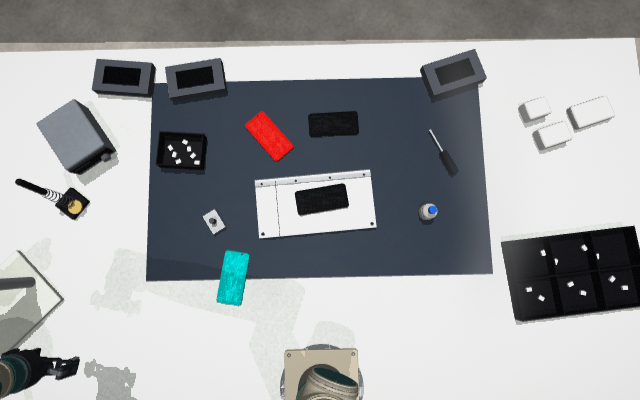

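View pics/scene0.png

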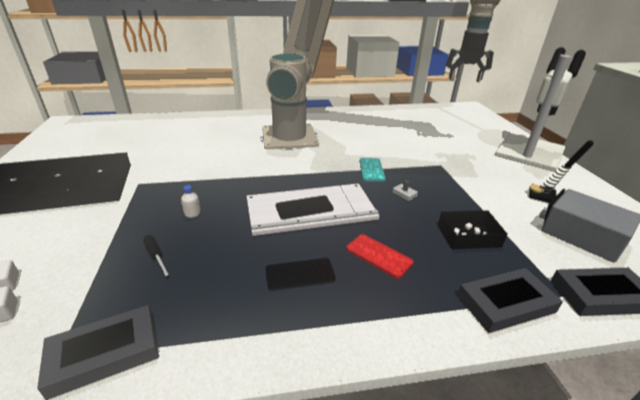

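Top view: target phone at about (321,199) on the plate, fence along the upper plate edge (y≈180), scribed line at x≈278, weight at (213,222) on the left, and bottle at (428,212). Next I'll take rough measurements.

```bash
cat > h.py <<'E'
from workcell import observe, viewer, robot
import cv2, numpy as np
def unproj(uv,K,T,z):
    uv=np.atleast_2d(np.asarray(uv,float)); r=np.c_[uv,np.ones(len(uv))]@np.linalg.inv(K).T@T[:3,:3].T
    o=T[:3,3]; return o+r*((z-o[2])/r[:,2])[:,None]
def proj(P,K,T):
    P=np.atleast_2d(P); c=(P-T[:3,3])@T[:3,:3]; q=c@K.T; return q[:,:2]/q[:,2:]
def cap(n,name,save=True):
    c=viewer.camera_params(n); p,d=viewer.capture(n)
    np.savez(name+".npz",p=p,d=d,K=c["K"],T=c["T"]); cv2.imwrite(f"pics/{name}.png",p[:,:,::-1]); return p,d,c["K"],c["T"]
def load(name):
    z=np.load(name+".npz"); return z["p"],z["d"],z["K"],z["T"]
def cloud(d,K,T):
    v,u=np.mgrid[:d.shape[0],:d.shape[1]]
    c=np.stack([(u-K[0,2])/K[0,0]*d,(v-K[1,2])/K[1,1]*d,d],-1); return c@T[:3,:3].T+T[:3,3]
E
python3 - <<'E'
from h import *
p,d,K,T=load("top0"); X=cloud(d,K,T)
for n,(u,v) in dict(phone=(321,199),plate=(267,215),plate2=(350,222),fence=(320,180),bench=(240,190),weight=(213,222),bottle=(428,212),spare=(333,124)).items(): print(n,d[v,u],X[v,u].round(4))
# plate mask: bright
hsv=cv2.cvtColor(p,cv2.COLOR_RGB2HSV)
m=((hsv[...,2]>150)&(hsv[...,1]<60)).astype(np.uint8); m[:160]=0;m[245:]=0;m[:,:245]=0;m[:,:][:,385:]=0
c=max(cv2.findContours(m,cv2.RETR_EXTERNAL,cv2.CHAIN_APPROX_NONE)[0],key=cv2.contourArea)
r=cv2.minAreaRect(c);b=cv2.boxPoints(r);print(r);print(unproj(b,K,T,.018).round(4))
m2=((hsv[...,2]<90)).astype(np.uint8)[180:220,290:352]
c=max(cv2.findContours(m2,cv2.RETR_EXTERNAL,cv2.CHAIN_APPROX_NONE)[0],key=cv2.contourArea)+[290,180]
r=cv2.minAreaRect(c);b=cv2.boxPoints(r);print(r);print(unproj(b,K,T,.026).round(4))
crop=cv2.resize(p[150:260,190:390],None,fx=4,fy=4,interpolation=cv2.INTER_CUBIC)[:,:,::-1];cv2.imwrite("pics/topcrop.png",crop)
w=(unproj([[213,222],[321,199]],K,T,.02)).round(4);print(w)
E
```

```text
phone 1.3065751 [ 0.524  -0.0119  0.0314]
plate 1.3162904 [0.4828 0.1458 0.0158]
plate2 1.3144928 [ 0.4573 -0.0947  0.0131]
fence 1.3229572 [ 0.5811 -0.0106  0.0235]
bench 1.3395016 [0.5599 0.2263 0.0042]
weight 1.2822382 [0.4632 0.2956 0.0477]
bottle 1.2662861 [ 0.4762 -0.3094  0.0642]
spare 1.365125 [ 0.7544 -0.0542  0.0069]
((314.69122314453125, 203.37269592285156), (58.43128204345703, 118.04487609863281), 84.64418029785156)
[[ 0.5872  0.1853  0.018 ]
 [ 0.6122 -0.1606  0.018 ]
 [ 0.4409 -0.1693  0.018 ]
 [ 0.4168  0.1701  0.018 ]]
((321.2962341308594, 199.01791381835938), (24.330671310424805, 51.27790451049805), 80.21759033203125)
[[ 0.5489  0.0659  0.026 ]
 [ 0.5711 -0.0816  0.026 ]
 [ 0.5007 -0.0912  0.026 ]
 [ 0.4787  0.0551  0.026 ]]
[[ 0.4656  0.3017  0.02  ]
 [ 0.5256 -0.0121  0.02  ]]
```

View pics/topcrop.png

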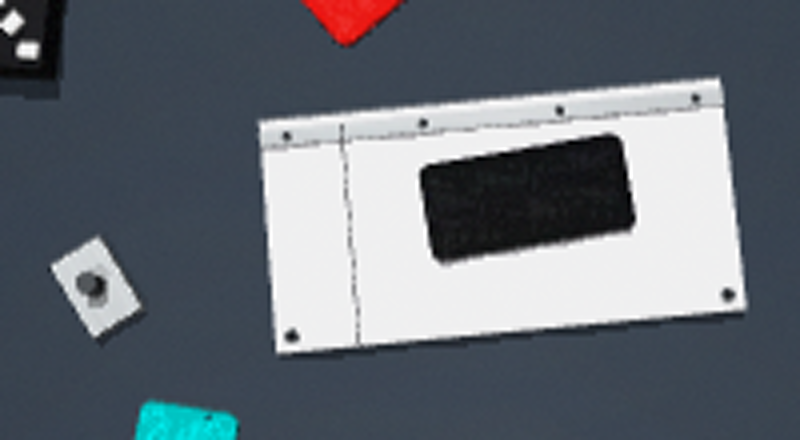

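```bash
cat >> h.py <<'E'
def goto(P,yaw=None,verbose=True):
    """tool-frame delta from measured pose to world P with tool-y yaw"""
    s=observe(); R=np.array(s["tcp_rot"]); p=np.array(s["position"])
    t=R.T@(np.array(P)-p)
    if yaw is None: a=np.zeros(3)
    else:
        y=np.array([np.cos(yaw),np.sin(yaw),0]); z=np.array([0,0,-1.]); G=np.c_[np.cross(y,z),y,z]
        a=cv2.Rodrigues(R.T@G)[0].ravel()
    print("t",s["clock"],"pos",p.round(4),"F",np.round(s["ft_force"],2),"gw",round(float(s["grip_width"]),4),"\n delta t",t.round(4),"a",a.round(4),"dist",np.linalg.norm(t).round(4))
E
python3 - <<'E'
from h import *
goto([0.50,0.02,0.30],np.pi/2+0.072)
c=viewer.camera_params("wrist"); s=observe(); R=np.array(s["tcp_rot"])
print("cam in tool",(R.T@(c["T"][:3,3]-np.array(s["position"]))).round(4),(R.T@c["T"][:3,:3]).round(3).tolist(), c["K"].round(1).tolist())
E
```

```text
t 0.1 pos [0.1433 0.6076 0.2303] F [-0.01  0.08 -0.48] gw 0.0855 
 delta t [-0.4821 -0.4901 -0.0689] a [-0.0019 -0.0005 -0.3038] dist 0.6909
cam in tool [ 0.0861 -0.0003 -0.1422] [[0.0, -0.945, -0.327], [1.0, 0.0, -0.0], [0.0, -0.327, 0.945]] [[291.7, 0.0, 323.6], [0.0, 291.7, 195.0], [0.0, 0.0, 1.0]]
```

Emit:
arm_command(series=[{"claw": 0, "tx": -0.025, "ty": -0.026, "tz": -0.01, "az": -0.05}, {"claw": 0, "tx": -0.05, "ty": -0.052, "tz": -0.02, "az": -0.1}, {"claw": 0, "tx": -0.075, "ty": -0.078, "tz": -0.03, "az": -0.15}, {"claw": 0, "tx": -0.1, "ty": -0.104, "tz": -0.04, "az": -0.2}, {"claw": 0, "tx": -0.125, "ty": -0.13, "tz": -0.05, "az": -0.25}])

```text
schema error: expected keys claw, tx, ty, tz, ax, ay, az
```

```bash
python3 -c "
from h import *
goto([0.50,0.02,0.30],np.pi/2+0.072)"
```

```text
t 0.1 pos [0.1433 0.6076 0.2303] F [-0.01  0.08 -0.48] gw 0.0855 
 delta t [-0.4821 -0.4901 -0.0689] a [-0.0019 -0.0005 -0.3038] dist 0.6909
```

Emit:
arm_command(series=[{"claw": 0, "tx": -0.025, "ty": -0.026, "tz": -0.01, "ax": 0, "ay": 0, "az": -0.05}, {"claw": 0, "tx": -0.05, "ty": -0.052, "tz": -0.02, "ax": 0, "ay": 0, "az": -0.1}, {"claw": 0, "tx": -0.075, "ty": -0.078, "tz": -0.03, "ax": 0, "ay": 0, "az": -0.15}, {"claw": 0, "tx": -0.1, "ty": -0.104, "tz": -0.04, "ax": 0, "ay": 0, "az": -0.2}, {"claw": 0, "tx": -0.125, "ty": -0.13, "tz": -0.05, "ax": 0, "ay": 0, "az": -0.25}])

```text
clock: 0.52
position: [0.2356, 0.4513, 0.2811]
tcp_rot: [[-1.0, -0.021, -0.001], [-0.021, 1.0, -0.001], [0.001, -0.001, -1.0]]
ft_force: [2.2, -0.3, 0.9]
grip_width: 0.0256
```

```bash
python3 -c "
from h import *
goto([0.50,0.02,0.30],np.pi/2+0.072)"
```

```text
t 0.5167 pos [0.2356 0.4513 0.2811] F [ 2.19 -0.28  0.93] gw 0.0256 
 delta t [-0.2551 -0.4369 -0.0186] a [-0.001  -0.0006 -0.0506] dist 0.5062
```

Emit:
arm_command(series=[{"claw": 0, "tx": -0.02, "ty": -0.035, "tz": 0, "ax": 0, "ay": 0, "az": -0.01}, {"claw": 0, "tx": -0.04, "ty": -0.07, "tz": 0, "ax": 0, "ay": 0, "az": -0.02}, {"claw": 0, "tx": -0.06, "ty": -0.105, "tz": 0, "ax": 0, "ay": 0, "az": -0.03}, {"claw": 0, "tx": -0.08, "ty": -0.14, "tz": 0, "ax": 0, "ay": 0, "az": -0.04}, {"claw": 0, "tx": -0.1, "ty": -0.175, "tz": 0, "ax": 0, "ay": 0, "az": -0.05}])

```text
clock: 0.93
position: [0.3387, 0.278, 0.281]
tcp_rot: [[-0.998, -0.069, -0.0], [-0.069, 0.998, -0.0], [0.0, -0.0, -1.0]]
ft_force: [0.6, -0.2, 0.2]
grip_width: 0.0001
```

Emit:
arm_command(series=[{"claw": 0, "tx": -0.02, "ty": -0.035, "tz": 0, "ax": 0, "ay": 0, "az": 0}, {"claw": 0, "tx": -0.04, "ty": -0.07, "tz": 0, "ax": 0, "ay": 0, "az": 0}, {"claw": 0, "tx": -0.06, "ty": -0.105, "tz": 0, "ax": 0, "ay": 0, "az": 0}, {"claw": 0, "tx": -0.08, "ty": -0.14, "tz": 0, "ax": 0, "ay": 0, "az": 0}, {"claw": 0, "tx": -0.1, "ty": -0.175, "tz": 0, "ax": 0, "ay": 0, "az": 0}])

```text
clock: 1.35
position: [0.4506, 0.1102, 0.2811]
tcp_rot: [[-0.998, -0.068, -0.0], [-0.068, 0.998, 0.0], [0.0, 0.0, -1.0]]
ft_force: [0.4, -0.1, 0.8]
grip_width: 0.0002
```

```bash
python3 -c "
from h import *
goto([0.50,0.00,0.25],np.pi/2+0.072)"
```

```text
t 1.35 pos [0.4506 0.1102 0.2811] F [ 0.36 -0.11  0.85] gw 0.0002 
 delta t [-0.0419 -0.1133  0.031 ] a [ 0.0002 -0.0002 -0.004 ] dist 0.1247
```

Emit:
arm_command(series=[{"claw": 0, "tx": -0.008, "ty": -0.016, "tz": 0.034, "ax": 0, "ay": 0, "az": 0}, {"claw": 0, "tx": -0.016, "ty": -0.032, "tz": 0.068, "ax": 0, "ay": 0, "az": 0}, {"claw": 0, "tx": -0.024, "ty": -0.048, "tz": 0.102, "ax": 0, "ay": 0, "az": 0}, {"claw": 0, "tx": -0.032, "ty": -0.064, "tz": 0.136, "ax": 0, "ay": 0, "az": 0}, {"claw": 0, "tx": -0.04, "ty": -0.08, "tz": 0.165, "ax": 0, "ay": 0, "az": -0.004}])

```text
clock: 1.77
position: [0.4945, 0.0341, 0.1138]
tcp_rot: [[-0.997, -0.072, -0.002], [-0.072, 0.997, 0.0], [0.002, 0.0, -1.0]]
ft_force: [0.2, 0.5, -0.0]
grip_width: 0.0
```

Emit:
arm_command(series=[{"claw": 0, "tx": 0, "ty": 0, "tz": 0, "ax": 0, "ay": 0, "az": 0}, {"claw": 0, "tx": 0, "ty": 0, "tz": 0, "ax": 0, "ay": 0, "az": 0}, {"claw": 0, "tx": 0, "ty": 0, "tz": 0, "ax": 0, "ay": 0, "az": 0}, {"claw": 0, "tx": 0, "ty": 0, "tz": 0, "ax": 0, "ay": 0, "az": 0}, {"claw": 0, "tx": 0, "ty": 0, "tz": 0, "ax": 0, "ay": 0, "az": 0}])

```text
clock: 2.18
position: [0.4968, 0.0356, 0.1183]
tcp_rot: [[-0.997, -0.073, 0.004], [-0.073, 0.997, -0.0], [-0.004, -0.0, -1.0]]
ft_force: [-0.2, -0.4, -0.9]
grip_width: -0.0
```

```bash
python3 -c "
from h import *
cap('wrist','w1')
for i in range(1): s=observe();print(s['ft_force'],s['position'])"
```

```text
[-0.29480166  0.61021626  0.36948305] [0.49672878 0.03564452 0.11813882]
```

View pics/w1.png

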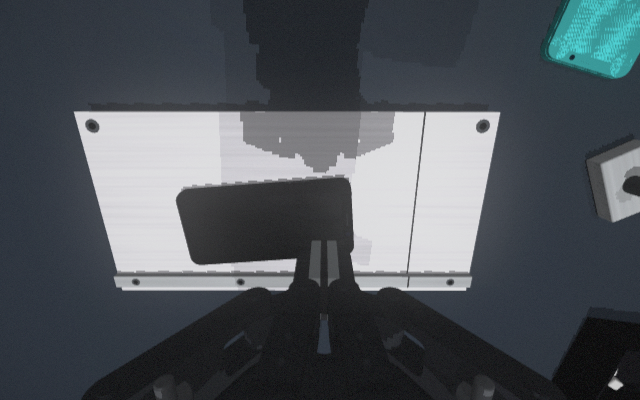

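Wrist view: image-down is towards the fence. The fence runs along y≈275, the line goes from (424,112) to (407,287), the phone's leading edge is at x≈351, and the weight's corner is at right (625,185). Next I'll fit these precisely.

```bash
cat >> h.py <<'E'
def edgefit(g,a,b,n=60,w=8,dark2bright=None):
    """subpixel edge/line-fit: sample normal profiles from a to b; returns pts. mode: dark2bright +1/-1 gradient along normal, 0 = dark line"""
    a=np.array(a,float);b=np.array(b,float);t=(b-a)/np.linalg.norm(b-a);nn=np.array([-t[1],t[0]])
    o=np.linspace(-w,w,8*w+1);pts=[]
    g=cv2.GaussianBlur(g.astype(np.float32),(0,0),0.8)
    for k in np.linspace(0,1,n):
        q=a+(b-a)*k+o[:,None]*nn
        v=cv2.remap(g,q[:,0].astype(np.float32)[None],q[:,1].astype(np.float32)[None],cv2.INTER_LINEAR).ravel()
        if dark2bright==0: i=np.argmin(v); ok=np.median(v)-v[i]>15
        else:
            e=np.gradient(v)*dark2bright; i=np.argmax(e); ok=e[i]>2
        if ok: pts.append(q[i])
    pts=np.array(pts)
    for _ in range(3):
        vx,vy,x0,y0=cv2.fitLine(pts.astype(np.float32),cv2.DIST_HUBER,0,.01,.01).ravel()
        r=np.abs((pts-[x0,y0])@np.array([-vy,vx])); pts=pts[r<max(1.0,2*np.median(r))]
    return pts
def wline(pts,K,T,z):
    W=unproj(pts,K,T,z)[:,:2]; c=W.mean(0); u=np.linalg.svd(W-c)[2][0]
    return c,u,np.std((W-c)@np.array([-u[1],u[0]]))
E
python3 - <<'E'
from h import *
p,d,K,T=load("w1"); X=cloud(d,K,T); g=cv2.cvtColor(p,cv2.COLOR_RGB2GRAY)
print("cam",T[:3,3])
for n,(u0,u1,v0,v1) in dict(plate1=(120,160,130,240),plate2=(370,400,150,250),plate3=(430,460,150,250),phone=(200,290,200,250),bench=(20,70,20,200),bench2=(520,560,120,250)).items():
    print(n,np.median(X[v0:v1,u0:u1,2]).round(4),np.std(X[v0:v1,u0:u1,2]).round(4))
zp=np.median(X[150:250,370:400,2])
crop=cv2.resize(p[165:295,90:480],None,fx=2,fy=2,interpolation=cv2.INTER_CUBIC)
cv2.imwrite("pics/w1c.png",crop[:,:,::-1])
E
```

```text
cam [0.41047586 0.02954311 0.26019361]
plate1 0.0189 0.0136
plate2 0.0189 0.0146
plate3 0.019 0.0132
phone 0.0279 0.0147
bench 0.0003 0.0164
bench2 0.0003 0.0161
```

View pics/w1c.png

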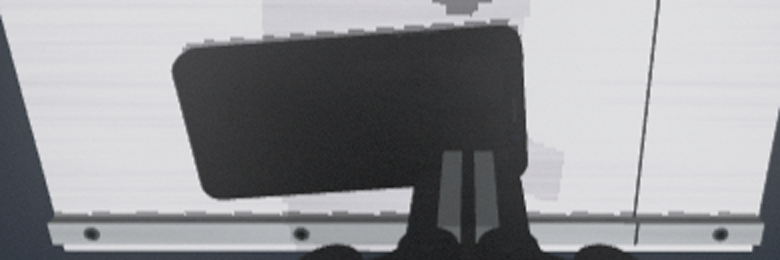

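```bash
cat > m1.py <<'E'
from h import *
p,d,K,T=load("w1"); g=cv2.cvtColor(p,cv2.COLOR_RGB2GRAY)
zp=.0188
def rep(n,pts,z):
    c,u,s=wline(pts,K,T,z); 
    if abs(u[1])>abs(u[0]): u=u*np.sign(u[1]); yaw=np.arctan2(-u[0],u[1])
    else: u=u*np.sign(u[0]); yaw=np.arctan2(u[1],u[0])
    print(n,len(pts),"c",c.round(4),"yaw",yaw.round(4),"std",s.round(5)); return c,u,yaw
L=rep("line",edgefit(g,(423.5,118),(409,266),dark2bright=0,w=5),zp)
Ft=rep("fence top edge",edgefit(g,(130,276),(285,276),dark2bright=1,w=4),zp+.006)
Ft2=rep("fence top edge R",edgefit(g,(375,276),(460,276),dark2bright=1,w=4),zp+.006)
Pf=rep("plate front",edgefit(g,(90,112),(225,112),dark2bright=1,w=5),zp)
Lead=rep("lead",edgefit(g,(351.5,190),(353,236),dark2bright=-1,w=6),zp+.009)
Fs=rep("phone fence side",edgefit(g,(206,263),(290,258),dark2bright=1,w=5),zp+.009)
Tr=rep("phone trail",edgefit(g,(179,205),(189,250),dark2bright=1,w=5),zp+.009)
E
python3 m1.py
```

```text
line 60 c [0.4881 0.116 ] yaw 0.0718 std 0.0002
fence top edge 57 c [ 0.5823 -0.068 ] yaw 0.0726 std 0.0002
fence top edge R 60 c [0.5676 0.1303] yaw 0.0716 std 0.00021
plate front 60 c [ 0.434  -0.1015] yaw 0.0739 std 0.00014
lead 60 c [0.5064 0.0612] yaw 0.1525 std 0.0003
phone fence side 60 c [ 0.5608 -0.029 ] yaw 0.1485 std 0.00025
phone trail 60 c [ 0.5314 -0.086 ] yaw 0.1518 std 0.00024
```

Geometry is consistent: fence-to-front 150.4 mm, phone length 149.3 mm. The plate yaw is 0.0725 and the phone yaw 0.151. The phone centre is (0.522,-0.012), with its top near z=0.028. It has to go about 20 mm towards the fence and 55 mm along it.

```bash
python3 -c "
from h import *
goto([0.5218,-0.0120,0.04],np.pi/2+0.15)"
```

```text
t 2.2333 pos [0.4967 0.0356 0.1181] F [-0.29  0.61  0.37] gw -0.0 
 delta t [-0.0212 -0.0493  0.0782] a [-0.0004  0.0034 -0.0767] dist 0.0949
```

Emit:
arm_command(series=[{"claw": 0, "tx": -0.006, "ty": -0.014, "tz": 0.022, "ax": 0, "ay": 0, "az": -0.02}, {"claw": 0, "tx": -0.012, "ty": -0.028, "tz": 0.044, "ax": 0, "ay": 0, "az": -0.04}, {"claw": 0, "tx": -0.018, "ty": -0.042, "tz": 0.066, "ax": 0, "ay": 0, "az": -0.06}, {"claw": 0, "tx": -0.0212, "ty": -0.0493, "tz": 0.074, "ax": 0, "ay": 0, "az": -0.077}, {"claw": 0, "tx": -0.0212, "ty": -0.0493, "tz": 0.074, "ax": 0, "ay": 0, "az": -0.077}])

```text
clock: 2.65
position: [0.52, -0.0132, 0.0413]
tcp_rot: [[-0.989, -0.148, -0.002], [-0.148, 0.989, -0.0], [0.002, 0.0, -1.0]]
ft_force: [-0.4, -0.5, 0.0]
grip_width: 0.0003
```

```bash
python3 -c "
from h import *
goto([0.5218,-0.0120,0.03],np.pi/2+0.15)"
```

```text
t 2.65 pos [ 0.52   -0.0132  0.0413] F [-0.4  -0.54  0.03] gw 0.0003 
 delta t [-0.0019  0.0009  0.0113] a [ 0.0001 -0.0015 -0.0014] dist 0.0115
```

Emit:
arm_command(series=[{"claw": 0, "tx": -0.0005, "ty": 0, "tz": 0.002, "ax": 0, "ay": 0, "az": 0}, {"claw": 0, "tx": -0.0005, "ty": 0, "tz": 0.004, "ax": 0, "ay": 0, "az": 0}, {"claw": 0, "tx": -0.0005, "ty": 0, "tz": 0.006, "ax": 0, "ay": 0, "az": 0}, {"claw": 0, "tx": -0.0005, "ty": 0, "tz": 0.008, "ax": 0, "ay": 0, "az": 0}, {"claw": 0, "tx": -0.0005, "ty": 0, "tz": 0.009, "ax": 0, "ay": 0, "az": 0}])

```text
clock: 3.07
position: [0.5209, -0.0121, 0.0337]
tcp_rot: [[-0.989, -0.149, 0.001], [-0.149, 0.989, -0.0], [-0.001, -0.0, -1.0]]
ft_force: [-0.0, 0.5, 0.3]
grip_width: -0.0
```

Emit:
arm_command(series=[{"claw": 0, "tx": 0, "ty": 0, "tz": 0, "ax": 0, "ay": 0, "az": 0}, {"claw": 0, "tx": 0, "ty": 0, "tz": 0, "ax": 0, "ay": 0, "az": 0}, {"claw": 0, "tx": 0, "ty": 0, "tz": 0.0005, "ax": 0, "ay": 0, "az": 0}, {"claw": 0, "tx": 0, "ty": 0, "tz": 0.0005, "ax": 0, "ay": 0, "az": 0}, {"claw": 0, "tx": 0, "ty": 0, "tz": 0.0005, "ax": 0, "ay": 0, "az": 0}])

```text
clock: 3.48
position: [0.5208, -0.0126, 0.0329]
tcp_rot: [[-0.989, -0.149, 0.0], [-0.149, 0.989, -0.0], [-0.0, -0.0, -1.0]]
ft_force: [-0.4, 0.1, 0.4]
grip_width: 0.0001
```

```bash
python3 -c "
from h import *
goto([0.5218,-0.0120,0.028],np.pi/2+0.15)"
```

```text
t 3.4833 pos [ 0.5208 -0.0126  0.0329] F [-0.41  0.07  0.37] gw 0.0001 
 delta t [-0.001   0.0004  0.0049] a [-0.      0.0001 -0.0008] dist 0.005
```

Next I'll descend about 4 mm slowly, then in small steps.

Emit:
arm_command(series=[{"claw": 0, "tx": 0, "ty": 0, "tz": 0.001, "ax": 0, "ay": 0, "az": 0}, {"claw": 0, "tx": 0, "ty": 0, "tz": 0.002, "ax": 0, "ay": 0, "az": 0}, {"claw": 0, "tx": 0, "ty": 0, "tz": 0.003, "ax": 0, "ay": 0, "az": 0}, {"claw": 0, "tx": 0, "ty": 0, "tz": 0.0035, "ax": 0, "ay": 0, "az": 0}, {"claw": 0, "tx": 0, "ty": 0, "tz": 0.0035, "ax": 0, "ay": 0, "az": 0}])

```text
clock: 3.9
position: [0.5206, -0.0125, 0.0291]
tcp_rot: [[-0.989, -0.149, -0.0], [-0.149, 0.989, 0.0], [0.0, 0.0, -1.0]]
ft_force: [0.5, 0.1, -0.4]
grip_width: 0.0
```

Emit:
arm_command(series=[{"claw": 0, "tx": 0, "ty": 0, "tz": 0.0002, "ax": 0, "ay": 0, "az": 0}, {"claw": 0, "tx": 0, "ty": 0, "tz": 0.0004, "ax": 0, "ay": 0, "az": 0}, {"claw": 0, "tx": 0, "ty": 0, "tz": 0.0006, "ax": 0, "ay": 0, "az": 0}, {"claw": 0, "tx": 0, "ty": 0, "tz": 0.0008, "ax": 0, "ay": 0, "az": 0}, {"claw": 0, "tx": 0, "ty": 0, "tz": 0.0008, "ax": 0, "ay": 0, "az": 0}])

```text
clock: 4.32
position: [0.5208, -0.0125, 0.0285]
tcp_rot: [[-0.989, -0.149, -0.0], [-0.149, 0.989, 0.0], [0.0, 0.0, -1.0]]
ft_force: [-0.2, 0.0, 0.7]
grip_width: -0.0002
```

Emit:
arm_command(series=[{"claw": 0, "tx": 0, "ty": 0, "tz": 0.0002, "ax": 0, "ay": 0, "az": 0}, {"claw": 0, "tx": 0, "ty": 0, "tz": 0.0004, "ax": 0, "ay": 0, "az": 0}, {"claw": 0, "tx": 0, "ty": 0, "tz": 0.0006, "ax": 0, "ay": 0, "az": 0}, {"claw": 0, "tx": 0, "ty": 0, "tz": 0.0008, "ax": 0, "ay": 0, "az": 0}, {"claw": 0, "tx": 0, "ty": 0, "tz": 0.0008, "ax": 0, "ay": 0, "az": 0}])

```text
clock: 4.73
position: [0.5211, -0.0126, 0.0281]
tcp_rot: [[-0.989, -0.149, 0.0], [-0.149, 0.989, -0.0], [-0.0, -0.0, -1.0]]
ft_force: [-0.9, 1.1, 3.3]
grip_width: -0.0
```

Emit:
arm_command(series=[{"claw": 0, "tx": 0, "ty": 0, "tz": 0.0002, "ax": 0, "ay": 0, "az": 0}, {"claw": 0, "tx": 0, "ty": 0, "tz": 0.0004, "ax": 0, "ay": 0, "az": 0}, {"claw": 0, "tx": 0, "ty": 0, "tz": 0.0004, "ax": 0, "ay": 0, "az": 0}, {"claw": 0, "tx": 0, "ty": 0, "tz": 0.0004, "ax": 0, "ay": 0, "az": 0}, {"claw": 0, "tx": 0, "ty": 0, "tz": 0.0004, "ax": 0, "ay": 0, "az": 0}])

```text
clock: 5.15
position: [0.5214, -0.0126, 0.028]
tcp_rot: [[-0.989, -0.149, 0.001], [-0.149, 0.989, -0.0], [-0.001, -0.0, -1.0]]
ft_force: [-2.1, 0.7, 5.5]
grip_width: -0.0002
```

Emit:
arm_command(series=[{"claw": 0, "tx": 0, "ty": 0, "tz": 0.0003, "ax": 0, "ay": 0, "az": 0}, {"claw": 0, "tx": 0, "ty": 0, "tz": 0.0006, "ax": 0, "ay": 0, "az": 0}, {"claw": 0, "tx": 0, "ty": 0, "tz": 0.0009, "ax": 0, "ay": 0, "az": 0}, {"claw": 0, "tx": 0, "ty": 0, "tz": 0.0009, "ax": 0, "ay": 0, "az": 0}, {"claw": 0, "tx": 0, "ty": 0, "tz": 0.0009, "ax": 0, "ay": 0, "az": 0}])

```text
clock: 5.57
position: [0.522, -0.0127, 0.0278]
tcp_rot: [[-0.989, -0.149, 0.002], [-0.149, 0.989, -0.0], [-0.002, -0.001, -1.0]]
ft_force: [-2.9, -0.2, 8.9]
grip_width: 0.0
```

Emit:
arm_command(series=[{"claw": 0, "tx": -0.001, "ty": 0, "tz": 0.0001, "ax": 0, "ay": 0, "az": 0.01}, {"claw": 0, "tx": -0.003, "ty": -0.0002, "tz": 0.0002, "ax": 0, "ay": 0, "az": 0.02}, {"claw": 0, "tx": -0.005, "ty": -0.0004, "tz": 0.0003, "ax": 0, "ay": 0, "az": 0.03}, {"claw": 0, "tx": -0.007, "ty": -0.0006, "tz": 0.0003, "ax": 0, "ay": 0, "az": 0.04}, {"claw": 0, "tx": -0.009, "ty": -0.0007, "tz": 0.0003, "ax": 0, "ay": 0, "az": 0.05}])

```text
clock: 5.98
position: [0.5313, -0.0122, 0.0277]
tcp_rot: [[-0.995, -0.099, 0.003], [-0.099, 0.995, -0.001], [-0.003, -0.001, -1.0]]
ft_force: [-1.2, 0.4, 10.9]
grip_width: 0.0004
```

```bash
python3 -c "
from h import *
cap('wrist','w2')"
```

```text
(no output)
```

View pics/w2.png

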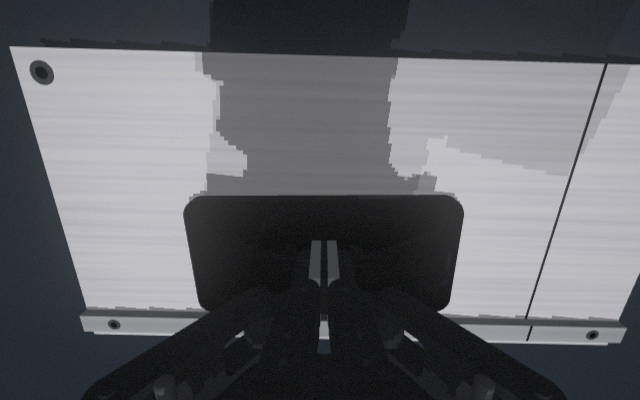

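```bash
cat > ph.py <<'E'
import sys
from h import *
PY=0.0725; FN=0.5759; LT=0.0804
def measure(name,guess,shot=True,zp=.0188):
    p,d,K,T=cap('wrist',name) if shot else load(name)
    g=cv2.cvtColor(p,cv2.COLOR_RGB2GRAY)
    def seg(c,yaw,a,b,z):
        R=np.array([[np.cos(yaw),-np.sin(yaw)],[np.sin(yaw),np.cos(yaw)]])
        P=np.array([c+R@np.array(a),c+R@np.array(b)]); return proj(np.c_[P,[z,z]],K,T)
    n=np.array([np.cos(PY),np.sin(PY)]);t=np.array([-n[1],n[0]])
    o=n*FN+t*LT   # fence/line crossing
    out={}
    def fit(nm,ab,z,mode,w=5):
        try:
            pts=edgefit(g,ab[0],ab[1],dark2bright=mode,w=w); c,u,s=wline(pts,K,T,z); 
            if u@n<0 and abs(u@n)>.7: u=-u
            if u@t<0 and abs(u@t)>.7: u=-u
            rel=(np.arctan2(-(u@n),u@t) if abs(u@t)>.7 else np.arctan2(u@t,u@n))
            out[nm]=((c@n-FN)*1e3,(c@t-LT)*1e3,rel,s*1e3,len(pts))
        except Exception as e: out[nm]=None
    fit("line",seg(o,PY,(-.14,0),(-.03,0),zp),zp,0,6)
    fit("fenceR",seg(o,PY,(0,-.02),(0,.04),zp+.006),zp+.006,0 if 0 else 1,3)
    fit("fenceL",seg(o,PY,(0,-.225),(0,-.17),zp+.006),zp+.006,1,3)
    c=np.array(guess[:2]);yw=guess[2];z=zp+.009
    for _ in range(2):
        fit("near",seg(c,yw,(-.036,-.06),(-.036,.06),z),z,-1,7)   # sign fixed below
        fit("lead",seg(c,yw,(-.025,.075),(.005,.075),z),z,1,7)
        fit("trail",seg(c,yw,(-.025,-.075),(.005,-.075),z),z,-1,7)
    for k,v in out.items(): print(k,None if v is None else "n %.2f t %.2f rel %.4f std %.2f N%d"%v)
    if out["near"] and out["lead"]:
        print("=> fence gap mm %.2f"%(out["fenceL"][0]*.5+out["fenceR"][0]*.5-(out["near"][0]+72) if out["fenceL"] and out["fenceR"] else 99)," (vs FN0 %.2f)"%(-(out["near"][0]+72)),"lead to line mm %.2f"%(out["lead"][1]-out["line"][1]))
    return out
E
python3 - <<'E'
from ph import *
measure("w2",(.5325,-.0115,.09),shot=False)
p,d,K,T=load("w2")
E
```

```text
line n -89.11 t -0.02 rel -0.0004 std 0.11 N60
fenceR n -0.35 t 10.23 rel -0.0037 std 0.23 N58
fenceL n -0.51 t -216.09 rel 0.0297 std 0.13 N20
near n -83.98 t -131.19 rel 0.0320 std 0.16 N60
lead None
trail None
```

```bash
sed -i 's/z),z,1,7)$/z),z,-9,7)/; s/(.005,-.075),z),z,-1,7)/(.005,-.075),z),z,1,7)/; s/z),z,-9,7)/z),z,-1,7)/' ph.py; grep -n '"lead",seg\|"trail",seg' ph.py; python3 - <<'E'
from ph import *
measure("w2",(.5335,-.0115,.1045),shot=False)
goto([.55,-.01,.0277],np.pi/2+.0725)
E
```

```text
27:        fit("lead",seg(c,yw,(-.025,.075),(.005,.075),z),z,-1,7)
28:        fit("trail",seg(c,yw,(-.025,-.075),(.005,-.075),z),z,1,7)
line n -89.11 t -0.02 rel -0.0004 std 0.11 N60
fenceR n -0.35 t 10.23 rel -0.0037 std 0.23 N58
fenceL n -0.51 t -216.09 rel 0.0297 std 0.13 N20
near n -83.95 t -131.73 rel 0.0327 std 0.15 N60
lead n -57.54 t -57.21 rel 0.0292 std 0.15 N60
trail n -52.63 t -205.39 rel 0.0340 std 0.13 N60
=> fence gap mm 11.52  (vs FN0 11.95) lead to line mm -57.19
t 6.0333 pos [ 0.5319 -0.0122  0.0278] F [-1.52 -0.13  7.56] gw -0.0002 
 delta t [-0.0183  0.0004  0.0001] a [-0.0009  0.0033  0.0258] dist 0.0183
```

Emit:
arm_command(series=[{"claw": 0, "tx": -0.002, "ty": 0, "tz": 0.0002, "ax": 0, "ay": 0, "az": 0.008}, {"claw": 0, "tx": -0.004, "ty": -0.0001, "tz": 0.0003, "ax": 0, "ay": 0, "az": 0.016}, {"claw": 0, "tx": -0.006, "ty": -0.0002, "tz": 0.0003, "ax": 0, "ay": 0, "az": 0.022}, {"claw": 0, "tx": -0.008, "ty": -0.0002, "tz": 0.0003, "ax": 0, "ay": 0, "az": 0.026}, {"claw": 0, "tx": -0.0095, "ty": -0.0002, "tz": 0.0003, "ax": 0, "ay": 0, "az": 0.026}])

```text
clock: 6.45
position: [0.5399, -0.0116, 0.0275]
tcp_rot: [[-0.997, -0.073, 0.001], [-0.073, 0.997, -0.001], [-0.001, -0.001, -1.0]]
ft_force: [-6.5, -0.8, 15.0]
grip_width: -0.0002
```

```bash
python3 - <<'E'
from ph import *
measure("w3",(.541,-.0115,.078))
goto([.55,-.01,.0277],np.pi/2+.0725)
E
```

```text
line n -89.21 t -0.04 rel 0.0010 std 0.10 N60
fenceR n -0.70 t 10.17 rel 0.0013 std 0.09 N58
fenceL n -0.30 t -212.80 rel -0.0025 std 0.18 N27
near n -75.53 t -131.21 rel 0.0010 std 0.07 N60
lead n -48.05 t -57.11 rel -0.0004 std 0.15 N60
trail n -47.23 t -205.16 rel 0.0012 std 0.13 N60
=> fence gap mm 3.03  (vs FN0 3.53) lead to line mm -57.06
t 6.5 pos [ 0.5399 -0.0116  0.0275] F [-4.13 -0.67 14.43] gw -0.0005 
 delta t [-0.0102  0.0009 -0.0002] a [-0.0013  0.0005  0.0005] dist 0.0102
```

Emit:
arm_command(series=[{"claw": 0, "tx": 0, "ty": 0, "tz": -0.0004, "ax": 0, "ay": 0, "az": 0}, {"claw": 0, "tx": -0.0003, "ty": 0, "tz": -0.0008, "ax": 0, "ay": 0, "az": 0}, {"claw": 0, "tx": -0.0006, "ty": 0, "tz": -0.0008, "ax": 0, "ay": 0, "az": 0}, {"claw": 0, "tx": -0.001, "ty": 0, "tz": -0.0008, "ax": 0, "ay": 0, "az": 0}, {"claw": 0, "tx": -0.0014, "ty": 0, "tz": -0.0008, "ax": 0, "ay": 0, "az": 0}])

```text
clock: 6.92
position: [0.5399, -0.0116, 0.0276]
tcp_rot: [[-0.997, -0.073, -0.002], [-0.073, 0.997, -0.002], [0.002, -0.001, -1.0]]
ft_force: [-5.6, -1.3, 11.8]
grip_width: 0.0001
```

```bash
python3 - <<'E'
from ph import *
measure("w4",(.543,-.0115,.0725))
goto([.55,-.01,.0277],np.pi/2+.0725)
E
```

```text
line n -89.17 t -0.06 rel 0.0007 std 0.12 N60
fenceR n -0.66 t 10.18 rel -0.0007 std 0.09 N58
fenceL n -0.23 t -212.38 rel -0.0131 std 0.20 N28
near n -74.95 t -131.18 rel 0.0006 std 0.09 N60
lead n -45.62 t -57.05 rel 0.0027 std 0.14 N60
trail n -45.65 t -205.20 rel -0.0014 std 0.14 N60
=> fence gap mm 2.50  (vs FN0 2.95) lead to line mm -56.99
t 6.9667 pos [ 0.5399 -0.0116  0.0276] F [-6.04 -0.64 11.23] gw -0.0001 
 delta t [-0.0102  0.0009 -0.0001] a [-0.0014 -0.0018  0.0004] dist 0.0102
```

View pics/w4.png

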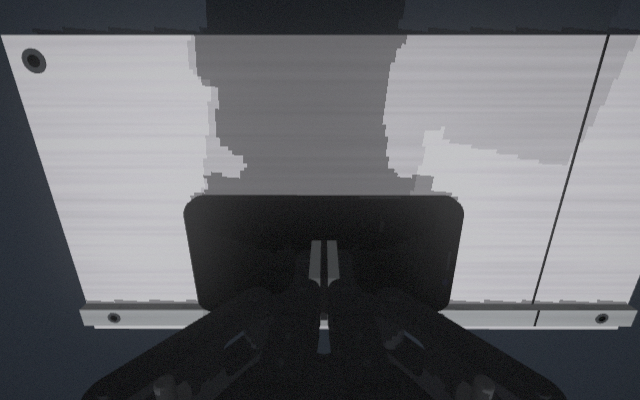

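The 1.4 mm command produced no motion and the side force rose, so the phone is against the fence. The camera sees the bottom edge of the near side, so I'll re-evaluate that edge at plate height.

```bash
python3 - <<'E'
s=open('ph.py').read()
s=s.replace('fit("near",seg(c,yw,(-.036,-.06),(-.036,.06),z),z,-1,7)','fit("near",seg(c,yw,(-.036,-.06),(-.036,.06),zp),zp,-1,7)')
s=s.replace('''    return out''','''    if out["lead"] and out["trail"]: print("   mid-based lead to line %.2f"%((out["lead"][1]+out["trail"][1])/2+75-out["line"][1]))
    return out''')
open('ph.py','w').write(s)
from ph import *
measure("w4",(.5405,-.0115,.0725),shot=False)
E
```

```text
line n -89.17 t -0.06 rel 0.0007 std 0.12 N60
fenceR n -0.66 t 10.18 rel -0.0007 std 0.09 N58
fenceL n -0.23 t -212.38 rel -0.0131 std 0.20 N28
near n -72.38 t -131.01 rel 0.0022 std 0.09 N60
lead n -48.14 t -57.04 rel 0.0020 std 0.16 N60
trail n -48.11 t -205.21 rel 0.0006 std 0.13 N60
=> fence gap mm -0.07  (vs FN0 0.38) lead to line mm -56.98
   mid-based lead to line -56.07
```

Flush: the gap is about 0 and the relative yaw 0.002. I'll hold for one call and read the force.

Emit:
arm_command(series=[{"claw": 0, "tx": 0, "ty": 0, "tz": 0, "ax": 0, "ay": 0, "az": 0}, {"claw": 0, "tx": 0, "ty": 0, "tz": 0, "ax": 0, "ay": 0, "az": 0}, {"claw": 0, "tx": 0, "ty": 0, "tz": 0, "ax": 0, "ay": 0, "az": 0}, {"claw": 0, "tx": 0, "ty": 0, "tz": 0, "ax": 0, "ay": 0, "az": 0}, {"claw": 0, "tx": 0, "ty": 0, "tz": 0, "ax": 0, "ay": 0, "az": 0}])

```text
clock: 7.38
position: [0.5399, -0.0116, 0.0276]
tcp_rot: [[-0.997, -0.073, -0.002], [-0.073, 0.997, -0.002], [0.002, -0.001, -1.0]]
ft_force: [-4.5, -0.5, 11.1]
grip_width: -0.0
```

Emit:
arm_command(series=[{"claw": 0, "tx": 0, "ty": 0.0005, "tz": 0.0001, "ax": 0, "ay": 0, "az": 0}, {"claw": 0, "tx": 0, "ty": 0.0015, "tz": 0.0001, "ax": 0, "ay": 0, "az": 0}, {"claw": 0, "tx": 0, "ty": 0.003, "tz": 0.0001, "ax": 0, "ay": 0, "az": 0}, {"claw": 0, "tx": 0, "ty": 0.0045, "tz": 0.0001, "ax": 0, "ay": 0, "az": 0}, {"claw": 0, "tx": 0, "ty": 0.006, "tz": 0.0001, "ax": 0, "ay": 0, "az": 0}])

```text
clock: 7.8
position: [0.5396, -0.0065, 0.0276]
tcp_rot: [[-0.997, -0.072, -0.001], [-0.072, 0.997, -0.004], [0.002, -0.004, -1.0]]
ft_force: [-4.8, -3.7, 12.3]
grip_width: -0.0
```

```bash
python3 - <<'E'
from ph import *
measure("w5",(.540,-.006,.0725))
goto([.55,-.01,.0277],np.pi/2+.0725)
E
```

```text
line n -89.16 t 0.02 rel -0.0008 std 0.11 N60
fenceR n -0.16 t 12.16 rel -0.0026 std 0.14 N54
fenceL n -0.21 t -210.98 rel 0.0091 std 0.11 N31
near n -72.39 t -125.46 rel 0.0015 std 0.07 N60
lead n -48.32 t -51.93 rel -0.0037 std 0.15 N60
trail n -48.13 t -200.12 rel -0.0011 std 0.14 N60
=> fence gap mm 0.21  (vs FN0 0.39) lead to line mm -51.95
   mid-based lead to line -51.04
t 7.85 pos [ 0.5395 -0.0062  0.0276] F [-5.58 -2.37 11.74] gw -0.0001 
 delta t [-0.0102 -0.0046 -0.0001] a [-0.0033 -0.0017  0.0002] dist 0.0111
```

Emit:
arm_command(series=[{"claw": 0, "tx": 0.0002, "ty": 0.002, "tz": 0, "ax": 0, "ay": 0, "az": 0}, {"claw": 0, "tx": 0.0004, "ty": 0.004, "tz": 0, "ax": 0, "ay": 0, "az": 0}, {"claw": 0, "tx": 0.0006, "ty": 0.006, "tz": 0, "ax": 0, "ay": 0, "az": 0}, {"claw": 0, "tx": 0.0006, "ty": 0.008, "tz": 0, "ax": 0, "ay": 0, "az": 0}, {"claw": 0, "tx": 0.0006, "ty": 0.01, "tz": 0, "ax": 0, "ay": 0, "az": 0}])

```text
clock: 8.27
position: [0.5388, 0.0036, 0.0277]
tcp_rot: [[-0.997, -0.072, -0.0], [-0.072, 0.997, -0.003], [0.001, -0.003, -1.0]]
ft_force: [-3.7, -2.5, 9.9]
grip_width: -0.0002
```

```bash
python3 - <<'E'
from ph import *
measure("w6",(.5393,.004,.0725))
goto([.55,-.01,.0277],np.pi/2+.0725)
E
```

```text
line n -89.17 t 0.05 rel -0.0002 std 0.12 N60
fenceR n -0.61 t 10.04 rel -0.0076 std 0.21 N59
fenceL n -0.09 t -205.69 rel -0.0058 std 0.16 N42
near n -72.37 t -115.43 rel 0.0001 std 0.10 N60
lead n -48.27 t -41.75 rel -0.0004 std 0.13 N60
trail n -48.12 t -189.99 rel -0.0023 std 0.15 N60
=> fence gap mm 0.02  (vs FN0 0.37) lead to line mm -41.79
   mid-based lead to line -40.92
t 8.3167 pos [0.5388 0.004  0.0277] F [-3.81 -2.75 10.38] gw 0.0001 
 delta t [-0.0102 -0.0148  0.    ] a [-0.0028 -0.0005  0.0004] dist 0.018
```

Emit:
arm_command(series=[{"claw": 0, "tx": 0, "ty": 0.002, "tz": 0.0001, "ax": 0, "ay": 0, "az": 0}, {"claw": 0, "tx": 0, "ty": 0.004, "tz": 0.0002, "ax": 0, "ay": 0, "az": 0}, {"claw": 0, "tx": 0, "ty": 0.006, "tz": 0.0002, "ax": 0, "ay": 0, "az": 0}, {"claw": 0, "tx": 0, "ty": 0.008, "tz": 0.0002, "ax": 0, "ay": 0, "az": 0}, {"claw": 0, "tx": 0, "ty": 0.01, "tz": 0.0002, "ax": 0, "ay": 0, "az": 0}])

```text
clock: 8.73
position: [0.5381, 0.0135, 0.0276]
tcp_rot: [[-0.997, -0.072, -0.0], [-0.072, 0.997, -0.003], [0.001, -0.003, -1.0]]
ft_force: [-4.2, -3.6, 11.9]
grip_width: 0.0002
```

Emit:
arm_command(series=[{"claw": 0, "tx": 0, "ty": 0.002, "tz": 0, "ax": 0, "ay": 0, "az": 0}, {"claw": 0, "tx": 0, "ty": 0.004, "tz": 0, "ax": 0, "ay": 0, "az": 0}, {"claw": 0, "tx": 0, "ty": 0.006, "tz": 0, "ax": 0, "ay": 0, "az": 0}, {"claw": 0, "tx": 0, "ty": 0.008, "tz": 0, "ax": 0, "ay": 0, "az": 0}, {"claw": 0, "tx": 0, "ty": 0.01, "tz": 0, "ax": 0, "ay": 0, "az": 0}])

```text
clock: 9.15
position: [0.5373, 0.0236, 0.0276]
tcp_rot: [[-0.997, -0.072, -0.0], [-0.072, 0.997, -0.003], [0.001, -0.003, -1.0]]
ft_force: [-4.5, -3.1, 12.4]
grip_width: -0.0002
```

```bash
python3 - <<'E'
from ph import *
measure("w7",(.5380,.0245,.0725))
goto([.55,-.01,.0277],np.pi/2+.0725)
E
```

```text
line n -89.18 t 0.02 rel -0.0001 std 0.11 N60
fenceR n -0.57 t 10.07 rel -0.0099 std 0.23 N59
fenceL n -0.14 t -197.47 rel 0.0013 std 0.10 N60
near n -72.40 t -94.89 rel 0.0014 std 0.08 N60
lead n -48.20 t -21.82 rel 0.0008 std 0.14 N60
trail n -47.83 t -170.02 rel 0.0006 std 0.14 N60
=> fence gap mm 0.04  (vs FN0 0.40) lead to line mm -21.84
   mid-based lead to line -20.93
t 9.2 pos [0.5373 0.0239 0.0276] F [-4.29 -1.87 11.99] gw 0.0004 
 delta t [-0.0102 -0.0348  0.    ] a [-0.0029 -0.0004  0.0003] dist 0.0362
```

```bash
python3 - <<'E'
from ph import *
n=np.array([np.cos(PY),np.sin(PY)]);t=np.array([-n[1],n[0]]);o=n*FN+t*LT
for nm in ["w3","w4","w5","w6"]:
    p,d,K,T=load(nm); g=cv2.cvtColor(p,cv2.COLOR_RGB2GRAY); zp=.0188
    def seg(a,b): return proj(np.c_[[o+n*a[0]+t*a[1],o+n*b[0]+t*b[1]],[zp,zp]],K,T)
    r=[]
    for (a,b),m in [(seg((-.13,-.28),(-.03,-.28)),1),(seg((-.13,-.28),(-.03,-.28)),-1),(seg((-.15,-.2),(-.15,-.1)),1),(seg((-.15,-.2),(-.15,-.1)),-1),(seg((-.13,0),(-.03,0)),0)]:
        try:
            pts=edgefit(g,a,b,dark2bright=m,w=6); c,u,s=wline(pts,K,T,zp); r.append(((c-o)@n*1e3,(c-o)@t*1e3,s*1e3,len(pts)))
        except Exception as e: r.append(None)
    print(nm,T[:3,3].round(4),[None if x is None else np.round(x,2).tolist() for x in r])
E
```

```text
w3 [ 0.454  -0.0175  0.1696] [None, [-83.37, -280.19, 0.13, 60.0], [-150.17, -149.98, 0.05, 60.0], [-148.05, -193.51, 0.0, 1.0], [-83.44, -0.05, 0.12, 60.0]]
w4 [ 0.4543 -0.0175  0.17  ] [None, [-83.33, -280.2, 0.16, 60.0], [-150.28, -149.97, 0.05, 60.0], [-147.73, -193.56, 0.0, 1.0], [-83.41, -0.05, 0.12, 60.0]]
w5 [ 0.4539 -0.012   0.17  ] [None, [-83.33, -280.19, 0.1, 60.0], [-150.3, -149.94, 0.06, 60.0], None, [-83.4, 0.03, 0.11, 60.0]]
w6 [ 0.453  -0.0019  0.1699] [None, [-68.78, -280.1, 0.14, 42.0], [-150.28, -149.94, 0.05, 60.0], None, [-83.4, 0.05, 0.13, 60.0]]
```

Emit:
arm_command(series=[{"claw": 0, "tx": 0, "ty": 0.002, "tz": -0.0001, "ax": 0, "ay": 0, "az": 0}, {"claw": 0, "tx": 0, "ty": 0.004, "tz": -0.0001, "ax": 0, "ay": 0, "az": 0}, {"claw": 0, "tx": 0, "ty": 0.006, "tz": -0.0001, "ax": 0, "ay": 0, "az": 0}, {"claw": 0, "tx": 0, "ty": 0.008, "tz": -0.0001, "ax": 0, "ay": 0, "az": 0}, {"claw": 0, "tx": 0, "ty": 0.01, "tz": -0.0001, "ax": 0, "ay": 0, "az": 0}])

```text
clock: 9.62
position: [0.5366, 0.0336, 0.0276]
tcp_rot: [[-0.997, -0.072, -0.0], [-0.072, 0.997, -0.003], [0.0, -0.003, -1.0]]
ft_force: [-4.3, -3.2, 11.9]
grip_width: -0.0002
```

The line-to-plate-end distance comes out at 280.15 mm against a true 280, so the scale is exact. That makes the phone's rounded rim the 0.9 mm inset, and I'll use the mid-based figure, now about −11 mm.

Emit:
arm_command(series=[{"claw": 0, "tx": 0, "ty": 0.0015, "tz": 0, "ax": 0, "ay": 0, "az": 0}, {"claw": 0, "tx": 0, "ty": 0.003, "tz": 0, "ax": 0, "ay": 0, "az": 0}, {"claw": 0, "tx": 0, "ty": 0.0045, "tz": 0, "ax": 0, "ay": 0, "az": 0}, {"claw": 0, "tx": 0, "ty": 0.006, "tz": 0, "ax": 0, "ay": 0, "az": 0}, {"claw": 0, "tx": 0, "ty": 0.007, "tz": 0, "ax": 0, "ay": 0, "az": 0}])

```text
clock: 10.03
position: [0.5361, 0.0406, 0.0276]
tcp_rot: [[-0.997, -0.073, -0.0], [-0.073, 0.997, -0.003], [0.0, -0.003, -1.0]]
ft_force: [-4.6, -2.7, 10.6]
grip_width: -0.0002
```

```bash
python3 - <<'E'
from ph import *
measure("w8",(.5365,.041,.0725))
goto([.55,-.01,.0277],np.pi/2+.0725)
E
```

```text
line n -108.71 t -0.11 rel -0.0010 std 0.11 N39
fenceR n -0.63 t 16.16 rel 0.0026 std 0.16 N47
fenceL n -0.18 t -197.45 rel -0.0080 std 0.20 N60
near n -72.40 t -78.33 rel 0.0014 std 0.08 N60
lead n -48.29 t -4.17 rel -0.0017 std 0.13 N60
trail n -48.23 t -152.89 rel -0.0011 std 0.13 N60
=> fence gap mm -0.01  (vs FN0 0.40) lead to line mm -4.06
   mid-based lead to line -3.42
t 10.0833 pos [0.5361 0.0408 0.0277] F [-4.93 -3.02 11.45] gw 0.0002 
 delta t [-0.0102 -0.0517  0.0001] a [-0.0029 -0.0004  0.0003] dist 0.0527
```

Emit:
arm_command(series=[{"claw": 0, "tx": 0.0001, "ty": 0.0008, "tz": 0, "ax": 0, "ay": 0, "az": 0}, {"claw": 0, "tx": 0.0002, "ty": 0.0016, "tz": 0, "ax": 0, "ay": 0, "az": 0}, {"claw": 0, "tx": 0.0003, "ty": 0.0022, "tz": 0, "ax": 0, "ay": 0, "az": 0}, {"claw": 0, "tx": 0.0003, "ty": 0.0028, "tz": 0, "ax": 0, "ay": 0, "az": 0}, {"claw": 0, "tx": 0.0003, "ty": 0.003, "tz": 0, "ax": 0, "ay": 0, "az": 0}])

```text
clock: 10.5
position: [0.5359, 0.0436, 0.0277]
tcp_rot: [[-0.997, -0.073, 0.0], [-0.073, 0.997, -0.003], [-0.0, -0.003, -1.0]]
ft_force: [-3.6, -2.7, 10.7]
grip_width: -0.0001
```

```bash
python3 - <<'E'
from ph import *
measure("w9",(.5361,.044,.0725))
goto([.55,-.01,.0277],np.pi/2+.0725)
p,d,K,T=load("w9"); cv2.imwrite("pics/w9c.png",cv2.resize(p[190:340,400:560],None,fx=4,fy=4,interpolation=cv2.INTER_CUBIC)[:,:,::-1])
E
```

```text
line n -106.41 t -0.09 rel -0.0005 std 0.12 N42
fenceR n -0.66 t 18.45 rel 0.0009 std 0.11 N43
fenceL n -0.31 t -197.42 rel -0.0129 std 0.22 N60
near n -72.40 t -75.31 rel 0.0003 std 0.07 N60
lead n -48.57 t -1.65 rel 0.0011 std 0.13 N60
trail n -48.41 t -149.91 rel -0.0012 std 0.18 N60
=> fence gap mm -0.09  (vs FN0 0.40) lead to line mm -1.56
   mid-based lead to line -0.68
t 10.55 pos [0.5359 0.0437 0.0277] F [-3.   -3.03 10.62] gw -0.0001 
 delta t [-0.0102 -0.0545  0.0001] a [-0.0029  0.0001  0.0002] dist 0.0555
```

View pics/w9c.png

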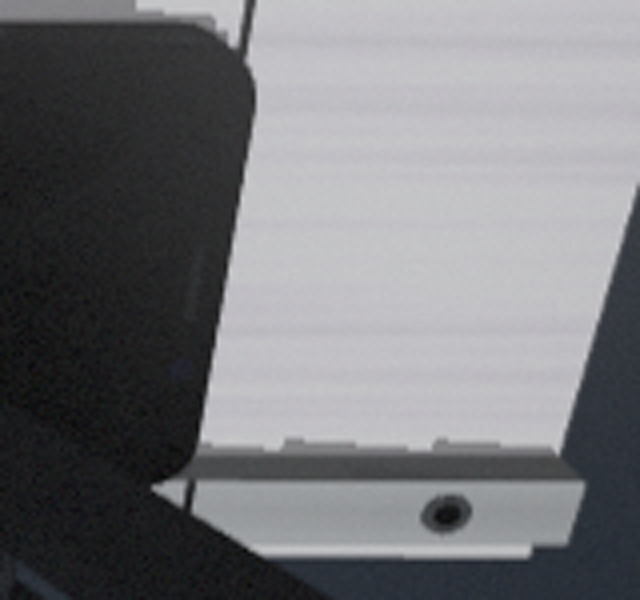

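The phone's leading edge is about 0.7 mm short of the line, still flush. I'll nudge it 0.6 mm and hold.

Emit:
arm_command(series=[{"claw": 0, "tx": -0.0001, "ty": 0.0002, "tz": 0, "ax": 0, "ay": 0, "az": 0}, {"claw": 0, "tx": -0.0002, "ty": 0.0004, "tz": 0, "ax": 0, "ay": 0, "az": 0}, {"claw": 0, "tx": -0.0002, "ty": 0.0006, "tz": 0, "ax": 0, "ay": 0, "az": 0}, {"claw": 0, "tx": -0.0002, "ty": 0.0006, "tz": 0, "ax": 0, "ay": 0, "az": 0}, {"claw": 0, "tx": -0.0002, "ty": 0.0006, "tz": 0, "ax": 0, "ay": 0, "az": 0}])

```text
clock: 10.97
position: [0.5359, 0.0442, 0.0277]
tcp_rot: [[-0.997, -0.073, -0.0], [-0.073, 0.997, -0.003], [0.0, -0.003, -1.0]]
ft_force: [-3.8, -2.9, 11.7]
grip_width: 0.0004
```

```bash
python3 - <<'E'
from ph import *
measure("w10",(.5361,.0445,.0725))
goto([.55,-.01,.0277],np.pi/2+.0725)
E
```

```text
line n -107.31 t -0.09 rel -0.0004 std 0.12 N41
fenceR n -0.67 t 18.90 rel 0.0021 std 0.10 N42
fenceL n -0.20 t -197.44 rel -0.0076 std 0.17 N60
near n -72.40 t -74.59 rel 0.0014 std 0.08 N59
lead n -48.53 t -1.13 rel -0.0021 std 0.15 N60
trail n -48.38 t -149.34 rel 0.0016 std 0.14 N60
=> fence gap mm -0.03  (vs FN0 0.40) lead to line mm -1.05
   mid-based lead to line -0.15
t 11.0167 pos [0.5358 0.0442 0.0277] F [-3.79 -2.73 11.9 ] gw 0.0 
 delta t [-0.0102 -0.0551  0.0001] a [-0.0029 -0.0003  0.0001] dist 0.056
```

Emit:
arm_command(series=[{"claw": 0, "tx": 0, "ty": 0, "tz": 0, "ax": 0, "ay": 0, "az": 0}, {"claw": 0, "tx": 0, "ty": 0, "tz": 0, "ax": 0, "ay": 0, "az": 0}, {"claw": 0, "tx": 0, "ty": 0, "tz": 0, "ax": 0, "ay": 0, "az": 0}, {"claw": 0, "tx": 0, "ty": 0, "tz": 0, "ax": 0, "ay": 0, "az": 0}, {"claw": 0, "tx": 0, "ty": 0, "tz": 0, "ax": 0, "ay": 0, "az": 0}])

```text
clock: 11.43
position: [0.5358, 0.0442, 0.0277]
tcp_rot: [[-0.997, -0.073, -0.0], [-0.073, 0.997, -0.003], [0.0, -0.003, -1.0]]
ft_force: [-3.7, -3.6, 11.2]
grip_width: -0.0001
```

Emit:
arm_command(series=[{"claw": 0, "tx": 0, "ty": -0.0002, "tz": 0, "ax": 0, "ay": 0, "az": 0}, {"claw": 0, "tx": 0, "ty": -0.0004, "tz": 0, "ax": 0, "ay": 0, "az": 0}, {"claw": 0, "tx": 0, "ty": -0.0006, "tz": 0, "ax": 0, "ay": 0, "az": 0}, {"claw": 0, "tx": 0, "ty": -0.0008, "tz": 0, "ax": 0, "ay": 0, "az": 0}, {"claw": 0, "tx": 0, "ty": -0.0008, "tz": 0, "ax": 0, "ay": 0, "az": 0}])

```text
clock: 11.85
position: [0.5359, 0.0441, 0.0277]
tcp_rot: [[-0.997, -0.073, -0.0], [-0.073, 0.997, -0.001], [0.0, -0.001, -1.0]]
ft_force: [-3.6, -0.9, 12.4]
grip_width: 0.0002
```

Emit:
arm_command(series=[{"claw": 0, "tx": 0, "ty": -0.0002, "tz": -0.0005, "ax": 0, "ay": 0, "az": 0}, {"claw": 0, "tx": 0, "ty": -0.0002, "tz": -0.0012, "ax": 0, "ay": 0, "az": 0}, {"claw": 0, "tx": 0, "ty": -0.0002, "tz": -0.002, "ax": 0, "ay": 0, "az": 0}, {"claw": 0, "tx": 0, "ty": -0.0002, "tz": -0.003, "ax": 0, "ay": 0, "az": 0}, {"claw": 0, "tx": 0, "ty": -0.0002, "tz": -0.004, "ax": 0, "ay": 0, "az": 0}])

```text
clock: 12.27
position: [0.5357, 0.0444, 0.0301]
tcp_rot: [[-0.997, -0.073, -0.0], [-0.073, 0.997, 0.0], [0.0, 0.0, -1.0]]
ft_force: [-0.4, 0.3, -0.3]
grip_width: -0.0003
```

```bash
python3 - <<'E'
from ph import *
measure("w11",(.5361,.0447,.0725))
goto([.55,-.01,.0277],np.pi/2+.0725)
E
```

```text
line n -107.24 t -0.10 rel 0.0010 std 0.11 N41
fenceR n -0.74 t 19.49 rel -0.0117 std 0.24 N41
fenceL n -0.69 t -197.35 rel -0.0018 std 0.08 N60
near n -72.30 t -74.66 rel 0.0009 std 0.08 N60
lead n -48.49 t -0.85 rel 0.0000 std 0.14 N60
trail n -48.27 t -149.65 rel -0.0018 std 0.14 N60
=> fence gap mm -0.42  (vs FN0 0.30) lead to line mm -0.75
   mid-based lead to line -0.15
t 12.3167 pos [0.5359 0.0444 0.0303] F [-0.09 -1.11  0.19] gw 0.0001 
 delta t [-0.0101 -0.0553  0.0026] a [ 0.0001 -0.0001  0.0008] dist 0.0563
```

The phone stayed put after release (−0.15 mm, flush). Next I'll lift and look at the weight.

Emit:
arm_command(series=[{"claw": 0, "tx": 0, "ty": 0, "tz": -0.02, "ax": 0, "ay": 0, "az": 0}, {"claw": 0, "tx": 0, "ty": 0.01, "tz": -0.055, "ax": 0, "ay": 0, "az": 0}, {"claw": 0, "tx": 0, "ty": 0.035, "tz": -0.085, "ax": 0, "ay": 0, "az": 0}, {"claw": 50, "tx": 0, "ty": 0.065, "tz": -0.11, "ax": 0, "ay": 0, "az": 0}, {"claw": 50, "tx": 0, "ty": 0.1, "tz": -0.125, "ax": 0, "ay": 0, "az": 0}])

```text
clock: 12.73
position: [0.5305, 0.1445, 0.1587]
tcp_rot: [[-0.997, -0.071, 0.005], [-0.071, 0.997, 0.0], [-0.005, 0.0, -1.0]]
ft_force: [1.5, 0.2, 0.1]
grip_width: 0.0233
```

Emit:
arm_command(series=[{"claw": 50, "tx": 0, "ty": 0.04, "tz": -0.005, "ax": 0, "ay": 0, "az": 0}, {"claw": 50, "tx": 0, "ty": 0.08, "tz": -0.01, "ax": 0, "ay": 0, "az": 0}, {"claw": 50, "tx": 0, "ty": 0.11, "tz": -0.01, "ax": 0, "ay": 0, "az": 0}, {"claw": 50, "tx": 0, "ty": 0.125, "tz": -0.01, "ax": 0, "ay": 0, "az": 0}, {"claw": 50, "tx": 0, "ty": 0.125, "tz": -0.01, "ax": 0, "ay": 0, "az": 0}])

```text
clock: 13.15
position: [0.5191, 0.2715, 0.1651]
tcp_rot: [[-0.997, -0.077, 0.0], [-0.077, 0.997, 0.001], [-0.0, 0.001, -1.0]]
ft_force: [0.1, -0.9, 0.2]
grip_width: 0.0427
```

```bash
python3 - <<'E'
from ph import *
cap("wrist","k1")
goto([.4656,.30,.2])
p,d,K,T=load("k1"); X=cloud(d,K,T)
m=(X[...,2]>.012)&(X[...,2]<.06)&(abs(X[...,0]-.465)<.06)&(abs(X[...,1]-.30)<.06)
print(m.sum()); Q=X[m]
top=Q[abs(Q[:,2]-.048)<.004]; print("knob top",len(top),top.mean(0).round(4),(top.min(0)).round(4),top.max(0).round(4))
bl=Q[abs(Q[:,2]-.018)<.003]; r=cv2.minAreaRect((bl[:,:2]*1000).astype(np.float32)); print("block",len(bl),r,np.median(bl[:,2]))
E
```

```text
t 13.2 pos [0.519  0.2696 0.1649] F [ 0.71 -0.42  0.41] gw 0.0427 
 delta t [ 0.051   0.0343 -0.0351] a [0. 0. 0.] dist 0.0708
2739
knob top 261 [0.4653 0.3018 0.0473] [0.4577 0.2944 0.0443] [0.4736 0.3099 0.0494]
block 2411 ((465.72857666015625, 302.0058288574219), (62.081947326660156, 42.01095199584961), 31.240291595458984) 0.017731240115840263
```

View pics/k1.png

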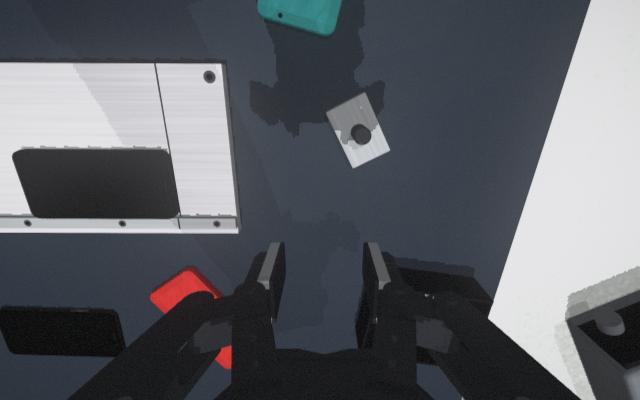

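Wrist view: the weight's knob is at (361,134) and the phone sits at its line at left. The block fits 62.1 x 42.0 mm, centre (0.4657, 0.3020), long axis at 31.2°. I'll grasp so that it ends up aligned with the phone.

```bash
python3 - <<'E'
from h import *
goto([.4657,.302,.085],np.radians(31.24))
E
```

```text
t 13.2 pos [0.519  0.2696 0.1649] F [ 0.71 -0.42  0.41] gw 0.0427 
 delta t [0.0506 0.0364 0.0799] a [-1.1000e-03 -1.0000e-04  1.1013e+00] dist 0.1013
```

Emit:
arm_command(series=[{"claw": 50, "tx": 0.01, "ty": 0.007, "tz": 0.016, "ax": 0, "ay": 0, "az": 0.12}, {"claw": 50, "tx": 0.02, "ty": 0.014, "tz": 0.032, "ax": 0, "ay": 0, "az": 0.24}, {"claw": 50, "tx": 0.03, "ty": 0.022, "tz": 0.048, "ax": 0, "ay": 0, "az": 0.36}, {"claw": 50, "tx": 0.04, "ty": 0.03, "tz": 0.064, "ax": 0, "ay": 0, "az": 0.48}, {"claw": 50, "tx": 0.0506, "ty": 0.0364, "tz": 0.08, "ax": 0, "ay": 0, "az": 0.6}])

```text
clock: 13.62
position: [0.4661, 0.2997, 0.0843]
tcp_rot: [[-0.86, 0.51, -0.0], [0.51, 0.86, -0.001], [-0.0, -0.001, -1.0]]
ft_force: [0.7, -0.5, 0.5]
grip_width: 0.0428
```

Emit:
arm_command(series=[{"claw": 50, "tx": 0, "ty": 0, "tz": 0, "ax": 0, "ay": 0, "az": 0.12}, {"claw": 50, "tx": 0, "ty": 0, "tz": 0, "ax": 0, "ay": 0, "az": 0.24}, {"claw": 50, "tx": 0, "ty": 0, "tz": 0, "ax": 0, "ay": 0, "az": 0.36}, {"claw": 50, "tx": 0, "ty": 0, "tz": 0, "ax": 0, "ay": 0, "az": 0.46}, {"claw": 50, "tx": 0, "ty": 0, "tz": 0, "ax": 0, "ay": 0, "az": 0.5}])

```text
clock: 14.03
position: [0.4663, 0.2992, 0.0848]
tcp_rot: [[-0.512, 0.859, -0.001], [0.859, 0.512, -0.002], [-0.001, -0.002, -1.0]]
ft_force: [-0.3, -0.3, -0.7]
grip_width: 0.0427
```

```bash
python3 - <<'E'
from h import *
goto([.4657,.302,.024],np.radians(31.24))
E
```

```text
t 14.0333 pos [0.4663 0.2992 0.0848] F [-0.29 -0.32 -0.71] gw 0.0427 
 delta t [0.0028 0.001  0.0608] a [-0.0017  0.0008 -0.0076] dist 0.0609
```

Emit:
arm_command(series=[{"claw": 50, "tx": 0.0028, "ty": 0.001, "tz": 0.015, "ax": 0, "ay": 0, "az": -0.007}, {"claw": 50, "tx": 0.0028, "ty": 0.001, "tz": 0.03, "ax": 0, "ay": 0, "az": -0.007}, {"claw": 50, "tx": 0.0028, "ty": 0.001, "tz": 0.043, "ax": 0, "ay": 0, "az": -0.007}, {"claw": 50, "tx": 0.0028, "ty": 0.001, "tz": 0.053, "ax": 0, "ay": 0, "az": -0.007}, {"claw": 50, "tx": 0.0028, "ty": 0.001, "tz": 0.058, "ax": 0, "ay": 0, "az": -0.007}])

```text
clock: 14.45
position: [0.4648, 0.3022, 0.0256]
tcp_rot: [[-0.522, 0.853, -0.003], [0.853, 0.522, -0.002], [-0.0, -0.003, -1.0]]
ft_force: [-0.7, 0.7, -0.7]
grip_width: 0.0429
```

```bash
python3 - <<'E'
from h import *
goto([.4657,.302,.024],np.radians(31.24))
cap("wrist","k2")
E
```

```text
t 14.45 pos [0.4648 0.3022 0.0256] F [-0.74  0.71 -0.65] gw 0.0429 
 delta t [-0.0006  0.0007  0.0016] a [-0.0034  0.0002  0.0038] dist 0.0019
```

View pics/k2.png

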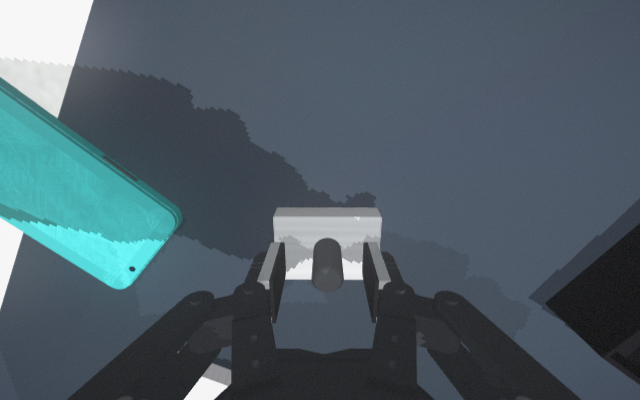

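The knob is centred between the pads at (327,262) and the block is square to the jaws. Closing.

Emit:
arm_command(series=[{"claw": 0, "tx": 0, "ty": 0, "tz": 0.001, "ax": 0, "ay": 0, "az": 0}, {"claw": 0, "tx": 0, "ty": 0, "tz": 0.001, "ax": 0, "ay": 0, "az": 0}, {"claw": 0, "tx": 0, "ty": 0, "tz": 0.001, "ax": 0, "ay": 0, "az": 0}, {"claw": 0, "tx": 0, "ty": 0, "tz": 0.001, "ax": 0, "ay": 0, "az": 0}, {"claw": 0, "tx": 0, "ty": 0, "tz": 0.001, "ax": 0, "ay": 0, "az": 0}])

```text
clock: 14.92
position: [0.4663, 0.3043, 0.027]
tcp_rot: [[-0.524, 0.852, 0.001], [0.852, 0.524, -0.0], [-0.001, 0.001, -1.0]]
ft_force: [0.2, -1.7, -0.2]
grip_width: 0.0141
```

Emit:
arm_command(series=[{"claw": 0, "tx": 0, "ty": 0, "tz": 0, "ax": 0, "ay": 0, "az": 0}, {"claw": 0, "tx": 0, "ty": 0, "tz": 0, "ax": 0, "ay": 0, "az": 0}, {"claw": 0, "tx": 0, "ty": 0, "tz": -0.005, "ax": 0, "ay": 0, "az": 0}, {"claw": 0, "tx": 0, "ty": 0, "tz": -0.012, "ax": 0, "ay": 0, "az": 0}, {"claw": 0, "tx": 0, "ty": 0, "tz": -0.02, "ax": 0, "ay": 0, "az": 0}])

```text
clock: 15.33
position: [0.4646, 0.304, 0.0462]
tcp_rot: [[-0.524, 0.852, -0.002], [0.852, 0.524, -0.001], [0.001, -0.002, -1.0]]
ft_force: [-0.0, 1.0, -4.1]
grip_width: 0.0139
```

```bash
python3 - <<'E'
from h import *
goto([.5381,.0443,.09],np.pi/2+.0725)
cap("wrist","k3")
E
```

```text
t 15.3333 pos [0.4646 0.304  0.0462] F [-0.04  0.99 -4.09] gw 0.0139 
 delta t [-0.2597 -0.0735 -0.0439] a [-0.0016 -0.0018 -1.0921] dist 0.2734
```

View pics/k3.png

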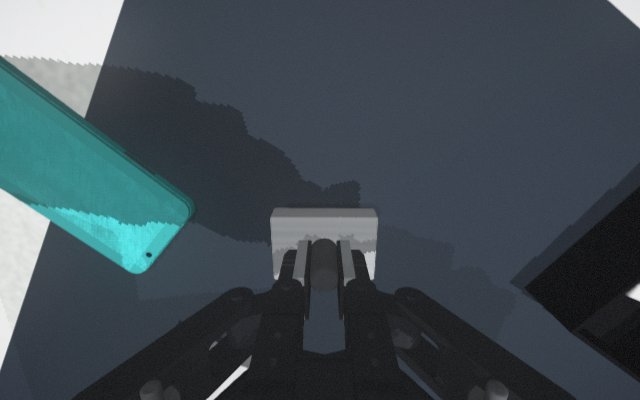

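Grasped: opening 14 mm, load about 4 N. Carrying it over.

Emit:
arm_command(series=[{"claw": 0, "tx": -0.01, "ty": -0.003, "tz": -0.02, "ax": 0, "ay": 0, "az": -0.08}, {"claw": 0, "tx": -0.03, "ty": -0.008, "tz": -0.04, "ax": 0, "ay": 0, "az": -0.18}, {"claw": 0, "tx": -0.055, "ty": -0.015, "tz": -0.054, "ax": 0, "ay": 0, "az": -0.29}, {"claw": 0, "tx": -0.085, "ty": -0.024, "tz": -0.054, "ax": 0, "ay": 0, "az": -0.4}, {"claw": 0, "tx": -0.115, "ty": -0.033, "tz": -0.054, "ax": 0, "ay": 0, "az": -0.51}])

```text
clock: 15.8
position: [0.4994, 0.1887, 0.1024]
tcp_rot: [[-0.876, 0.482, 0.004], [0.482, 0.876, 0.001], [-0.003, 0.003, -1.0]]
ft_force: [1.4, 1.0, -3.8]
grip_width: 0.0138
```

```bash
python3 - <<'E'
from h import *
goto([.5381,.0443,.09],np.pi/2+.0725)
E
```

```text
t 15.8 pos [0.4994 0.1887 0.1024] F [ 1.37  0.97 -3.78] gw 0.0138 
 delta t [-0.1035 -0.108   0.0124] a [ 0.002   0.0036 -0.5753] dist 0.15
```

Emit:
arm_command(series=[{"claw": 0, "tx": -0.024, "ty": -0.025, "tz": 0, "ax": 0, "ay": 0, "az": -0.12}, {"claw": 0, "tx": -0.048, "ty": -0.05, "tz": 0, "ax": 0, "ay": 0, "az": -0.24}, {"claw": 0, "tx": -0.072, "ty": -0.075, "tz": 0, "ax": 0, "ay": 0, "az": -0.36}, {"claw": 0, "tx": -0.09, "ty": -0.094, "tz": 0, "ax": 0, "ay": 0, "az": -0.47}, {"claw": 0, "tx": -0.1, "ty": -0.105, "tz": 0, "ax": 0, "ay": 0, "az": -0.575}])

```text
clock: 16.22
position: [0.5349, 0.0456, 0.101]
tcp_rot: [[-0.998, -0.068, 0.002], [-0.068, 0.998, -0.001], [-0.002, -0.001, -1.0]]
ft_force: [0.4, 0.1, -3.5]
grip_width: 0.0136
```

Emit:
arm_command(series=[{"claw": 0, "tx": 0, "ty": 0, "tz": 0.005, "ax": 0, "ay": 0, "az": 0}, {"claw": 0, "tx": 0, "ty": 0, "tz": 0.01, "ax": 0, "ay": 0, "az": 0}, {"claw": 0, "tx": 0, "ty": 0, "tz": 0.01, "ax": 0, "ay": 0, "az": 0}, {"claw": 0, "tx": 0, "ty": 0, "tz": 0.01, "ax": 0, "ay": 0, "az": 0}, {"claw": 0, "tx": 0, "ty": 0, "tz": 0.01, "ax": 0, "ay": 0, "az": 0}])

```text
clock: 16.63
position: [0.5332, 0.0496, 0.0901]
tcp_rot: [[-0.998, -0.066, -0.001], [-0.066, 0.998, 0.0], [0.001, 0.0, -1.0]]
ft_force: [-0.5, -0.7, -2.5]
grip_width: 0.0139
```

```bash
python3 - <<'E'
from ph import *
goto([.5381,.0443,.065],np.pi/2+.0725)
measure("k4",(.5381,.0443,.0725))
E
```

```text
t 16.6333 pos [0.5332 0.0496 0.0901] F [-0.46 -0.68 -2.46] gw 0.0139 
 delta t [-0.0045 -0.0056  0.0251] a [ 0.0004 -0.0009 -0.0063] dist 0.0261
line n -106.96 t -0.12 rel -0.0002 std 0.14 N40
fenceR n -0.39 t 15.89 rel 0.0027 std 0.29 N48
fenceL n -0.42 t -197.43 rel 0.0209 std 0.24 N60
near n -72.27 t -74.22 rel -0.0057 std 0.19 N57
lead n -46.30 t -0.86 rel 0.0005 std 0.20 N60
trail n -46.30 t -149.65 rel -0.0015 std 0.17 N60
=> fence gap mm -0.13  (vs FN0 0.27) lead to line mm -0.74
   mid-based lead to line -0.14
```

View pics/k4.png

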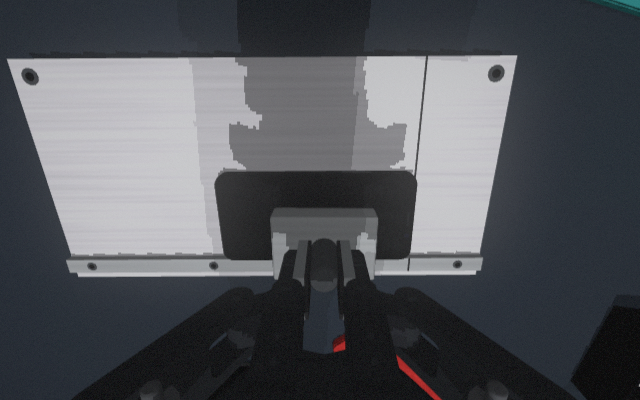

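Emit:
arm_command(series=[{"claw": 0, "tx": -0.001, "ty": -0.002, "tz": 0.005, "ax": 0, "ay": 0, "az": -0.003}, {"claw": 0, "tx": -0.0025, "ty": -0.004, "tz": 0.012, "ax": 0, "ay": 0, "az": -0.006}, {"claw": 0, "tx": -0.004, "ty": -0.0055, "tz": 0.019, "ax": 0, "ay": 0, "az": -0.006}, {"claw": 0, "tx": -0.004, "ty": -0.0055, "tz": 0.025, "ax": 0, "ay": 0, "az": -0.006}, {"claw": 0, "tx": -0.004, "ty": -0.0055, "tz": 0.029, "ax": 0, "ay": 0, "az": -0.006}])

```text
clock: 17.1
position: [0.5375, 0.0433, 0.06]
tcp_rot: [[-0.997, -0.071, -0.002], [-0.071, 0.997, 0.0], [0.002, 0.0, -1.0]]
ft_force: [-1.2, 0.2, -4.1]
grip_width: 0.0138
```

Emit:
arm_command(series=[{"claw": 0, "tx": 0, "ty": 0, "tz": 0, "ax": 0, "ay": 0, "az": 0}, {"claw": 0, "tx": 0, "ty": 0, "tz": 0, "ax": 0, "ay": 0, "az": 0}, {"claw": 0, "tx": 0, "ty": 0, "tz": 0, "ax": 0, "ay": 0, "az": 0}, {"claw": 0, "tx": 0, "ty": 0, "tz": 0, "ax": 0, "ay": 0, "az": 0}, {"claw": 0, "tx": 0, "ty": 0, "tz": 0, "ax": 0, "ay": 0, "az": 0}])

```text
clock: 17.52
position: [0.5386, 0.0433, 0.0619]
tcp_rot: [[-0.997, -0.071, 0.001], [-0.071, 0.997, -0.0], [-0.001, -0.0, -1.0]]
ft_force: [-0.4, 0.2, -3.8]
grip_width: 0.0137
```

```bash
python3 - <<'E'
from ph import *
goto([.5375,.0443,.0545],np.pi/2+.0725)
E
```

```text
t 17.5167 pos [0.5386 0.0433 0.0619] F [-0.37  0.2  -3.79] gw 0.0137 
 delta t [0.001  0.0011 0.0074] a [-0.0001  0.0009 -0.0013] dist 0.0075
```

Next I'll descend slowly: 5 mm, then sub-millimetre steps.

Emit:
arm_command(series=[{"claw": 0, "tx": 0.0003, "ty": 0.0005, "tz": 0.0012, "ax": 0, "ay": 0, "az": 0}, {"claw": 0, "tx": 0.0006, "ty": 0.001, "tz": 0.0024, "ax": 0, "ay": 0, "az": 0}, {"claw": 0, "tx": 0.001, "ty": 0.001, "tz": 0.0036, "ax": 0, "ay": 0, "az": 0}, {"claw": 0, "tx": 0.001, "ty": 0.001, "tz": 0.0046, "ax": 0, "ay": 0, "az": 0}, {"claw": 0, "tx": 0.001, "ty": 0.001, "tz": 0.005, "ax": 0, "ay": 0, "az": 0}])

```text
clock: 17.93
position: [0.5368, 0.0443, 0.0561]
tcp_rot: [[-0.997, -0.071, -0.0], [-0.071, 0.997, 0.0], [0.0, 0.0, -1.0]]
ft_force: [-0.1, 0.5, -3.0]
grip_width: 0.0138
```

Emit:
arm_command(series=[{"claw": 0, "tx": 0, "ty": 0, "tz": 0.0003, "ax": 0, "ay": 0, "az": 0}, {"claw": 0, "tx": 0, "ty": 0, "tz": 0.0006, "ax": 0, "ay": 0, "az": 0}, {"claw": 0, "tx": 0, "ty": 0, "tz": 0.0009, "ax": 0, "ay": 0, "az": 0}, {"claw": 0, "tx": 0, "ty": 0, "tz": 0.001, "ax": 0, "ay": 0, "az": 0}, {"claw": 0, "tx": 0, "ty": 0, "tz": 0.001, "ax": 0, "ay": 0, "az": 0}])

```text
clock: 18.35
position: [0.5372, 0.0443, 0.0554]
tcp_rot: [[-0.997, -0.071, 0.0], [-0.071, 0.997, 0.0], [-0.0, 0.0, -1.0]]
ft_force: [-0.2, -0.1, -3.0]
grip_width: 0.0137
```

Emit:
arm_command(series=[{"claw": 0, "tx": 0, "ty": 0, "tz": 0.0003, "ax": 0, "ay": 0, "az": 0}, {"claw": 0, "tx": 0, "ty": 0, "tz": 0.0006, "ax": 0, "ay": 0, "az": 0}, {"claw": 0, "tx": 0, "ty": 0, "tz": 0.0008, "ax": 0, "ay": 0, "az": 0}, {"claw": 0, "tx": 0, "ty": 0, "tz": 0.0008, "ax": 0, "ay": 0, "az": 0}, {"claw": 0, "tx": 0, "ty": 0, "tz": 0.0008, "ax": 0, "ay": 0, "az": 0}])

```text
clock: 18.77
position: [0.5373, 0.0442, 0.055]
tcp_rot: [[-0.997, -0.071, 0.0], [-0.071, 0.997, -0.0], [-0.0, -0.0, -1.0]]
ft_force: [-1.3, 0.8, 2.1]
grip_width: 0.0139
```

Contact made (net 5 N on the phone). I'll ease slightly, then open.

Emit:
arm_command(series=[{"claw": 0, "tx": 0, "ty": 0, "tz": -0.0002, "ax": 0, "ay": 0, "az": 0}, {"claw": 0, "tx": 0, "ty": 0, "tz": -0.0002, "ax": 0, "ay": 0, "az": 0}, {"claw": 25, "tx": 0, "ty": 0, "tz": -0.0002, "ax": 0, "ay": 0, "az": 0}, {"claw": 40, "tx": 0, "ty": 0, "tz": -0.0002, "ax": 0, "ay": 0, "az": 0}, {"claw": 50, "tx": 0, "ty": 0, "tz": -0.0002, "ax": 0, "ay": 0, "az": 0}])

```text
clock: 19.18
position: [0.5377, 0.0442, 0.055]
tcp_rot: [[-0.997, -0.071, 0.001], [-0.071, 0.997, -0.0], [-0.001, -0.0, -1.0]]
ft_force: [-0.2, -0.4, -0.1]
grip_width: 0.0422
```

```bash
python3 - <<'E'
from ph import *
goto([.5375,.0443,.0545],np.pi/2+.0725)
measure("k5",(.5381,.0443,.0725))
E
```

```text
t 19.1833 pos [0.5377 0.0442 0.055 ] F [-0.2  -0.43 -0.1 ] gw 0.0422 
 delta t [0.0002 0.0001 0.0005] a [-0.0001  0.001  -0.0013] dist 0.0005
line n -106.69 t -0.10 rel 0.0003 std 0.14 N41
fenceR n -0.54 t 17.59 rel 0.0034 std 0.14 N44
fenceL n -0.70 t -197.01 rel 0.0080 std 0.26 N59
near n -72.37 t -75.20 rel 0.0027 std 0.22 N60
lead n -46.38 t -0.93 rel 0.0004 std 0.13 N60
trail n -46.36 t -149.56 rel -0.0007 std 0.15 N60
=> fence gap mm -0.25  (vs FN0 0.37) lead to line mm -0.83
   mid-based lead to line -0.15
```

View pics/k5.png

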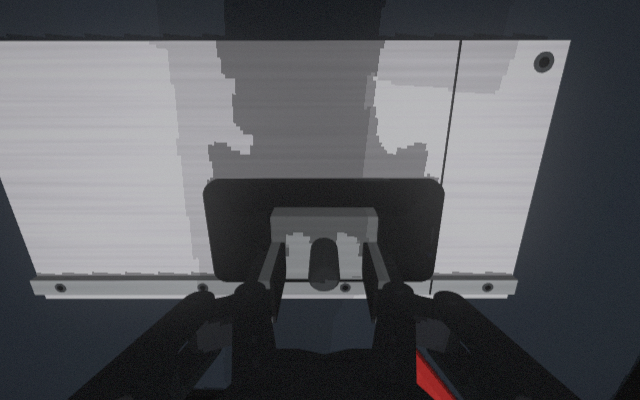

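The fingers are clear of the knob, and the phone is still flush and on the line. Retreating straight up.

Emit:
arm_command(series=[{"claw": 50, "tx": 0, "ty": 0, "tz": -0.008, "ax": 0, "ay": 0, "az": 0}, {"claw": 50, "tx": 0, "ty": 0, "tz": -0.02, "ax": 0, "ay": 0, "az": 0}, {"claw": 50, "tx": 0, "ty": 0, "tz": -0.04, "ax": 0, "ay": 0, "az": 0}, {"claw": 50, "tx": 0, "ty": 0, "tz": -0.07, "ax": 0, "ay": 0, "az": 0}, {"claw": 50, "tx": 0, "ty": 0, "tz": -0.1, "ax": 0, "ay": 0, "az": 0}])

```text
clock: 19.65
position: [0.5363, 0.0443, 0.1556]
tcp_rot: [[-0.997, -0.071, -0.002], [-0.071, 0.997, 0.0], [0.002, 0.0, -1.0]]
ft_force: [-0.3, 0.8, 0.2]
grip_width: 0.0427
```

Emit:
arm_command(series=[{"claw": 50, "tx": -0.02, "ty": 0, "tz": 0, "ax": 0, "ay": 0, "az": 0}, {"claw": 50, "tx": -0.03, "ty": 0, "tz": 0, "ax": 0, "ay": 0, "az": 0}, {"claw": 50, "tx": -0.04, "ty": 0, "tz": 0, "ax": 0, "ay": 0, "az": 0}, {"claw": 50, "tx": -0.04, "ty": 0, "tz": 0, "ax": 0, "ay": 0, "az": 0}, {"claw": 50, "tx": -0.04, "ty": 0, "tz": 0, "ax": 0, "ay": 0, "az": 0}])

```text
clock: 20.07
position: [0.5761, 0.0471, 0.1533]
tcp_rot: [[-0.997, -0.071, -0.003], [-0.071, 0.997, 0.0], [0.003, 0.0, -1.0]]
ft_force: [0.5, -0.6, -0.1]
grip_width: 0.0427
```

```bash
python3 - <<'E'
from ph import *
goto([.5375,.0443,.0545],np.pi/2+.0725)
measure("k6",(.5381,.0443,.0725))
p,d,K,T=load("k6"); X=cloud(d,K,T)
Q=X[(abs(X[...,0]-.538)<.06)&(abs(X[...,1]-.044)<.06)]
top=Q[(Q[:,2]>.068)&(Q[:,2]<.082)]; print("knob",len(top),top.mean(0).round(4))
bl=Q[abs(Q[:,2]-.046)<.003]; print("block z",np.median(bl[:,2]),len(bl),cv2.minAreaRect((bl[:,:2]*1000).astype(np.float32)))
A=np.c_[bl[:,:2],np.ones(len(bl))]; print("tilt",np.linalg.lstsq(A,bl[:,2],rcond=None)[0][:2])
E
```

```text
t 20.0667 pos [0.5761 0.0471 0.1533] F [ 0.45 -0.61 -0.07] gw 0.0427 
 delta t [ 0.0384 -0.0001  0.0989] a [ 0.0003 -0.0033 -0.0012] dist 0.1061
line n -107.27 t -0.09 rel 0.0006 std 0.20 N39
fenceR n -0.43 t 10.12 rel 0.0004 std 0.11 N59
fenceL n 0.36 t -197.55 rel -0.0001 std 0.13 N60
near n -72.21 t -76.98 rel 0.0008 std 0.28 N56
lead n -46.24 t -0.88 rel -0.0035 std 0.27 N60
trail n -46.23 t -149.70 rel -0.0021 std 0.24 N60
=> fence gap mm 0.17  (vs FN0 0.21) lead to line mm -0.79
   mid-based lead to line -0.20
knob 352 [0.5373 0.0444 0.0751]
block z 0.04572298973405298 2996 ((538.0205078125, 44.44776916503906), (42.17295837402344, 61.943790435791016), 3.829554796218872)
tilt [ 1.51555978e-04 -6.69844659e-06]
```

View pics/k6.png

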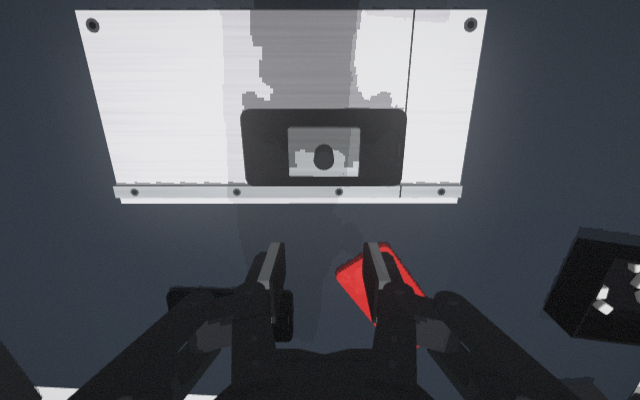

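The weight stands level on the phone at (323,152), centred within about 1 mm. The phone is flush and 0.2 mm short of the line. Handing in.

```bash
python3 -c "
from workcell import robot
print(robot.hand_in())"
```

```text
the job is handed in; nothing more can be done
None
```

The phone is flush against the fence with its leading edge on the scribed line, the weight stands on its middle, and the job is handed in at about 20 s of the 72 s allowed. The hand-in gave no verdict.

**What I did:** I pressed on the middle of the phone with closed fingers at about 11 N. I drew it 20 mm to the fence while straightening it, then slid it about 56 mm along the fence. The highest press I read was 15 N. Against the fence it was about 3 to 5 N (estimated from the wrist sensor) and never above about 6 N. I then gripped the weight by its knob, set it on the middle of the glass with about 5 N and let go.

**Last checks, from the wrist camera:**

| Check | Measured | Allowed |
|---|---|---|
| Leading edge to line | 0.2 mm short | ±2 mm |
| Gap between long side and fence | about 0.2 mm | 1.5 mm |
| Phone yaw against plate | about 0.001 rad | 0.02 rad |
| Weight from phone's centre | about 1 mm | 15 mm |
| Weight tilt | under 0.001 rad | 0.05 rad |

The gripper was about 100 mm clear of everything.

**A disagreement:** measured directly on the phone's leading edge alone, the edge reads 0.8 mm short of the line. I put that down to the rounded rim, because the phone's length measures 1–2 mm too short while the plate's own dimensions come out exact. Both readings are within tolerance.

**Not measured:** I did not check the bottle, bin, screwdriver and spare phone again at the end, but the arm did not come near them.

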